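# Strip and sort the test manifold

### The job

Strip the test manifold: first throw its lever fully over to the back to shut off the supply, then unclip every cartridge, squeezing its release button in while you pull it straight up off its socket. The cartridges look alike, so feel the weight of each: put the heavy solid ones in the deep crate and the light hollow ones in the shallow tray, each resting on its floor, leaving the crate and the tray flat on the bench.

Things in the scene. Friction and masses are not known exactly. Their poses are not given: they have to be found in the camera images.
- manifold: Fixed aluminium bar, 300 mm long (its y), 74 deep (x), 34.5 high, with four sockets at y = -56, 0, 56, 112 mm, x = 0, and a lever at y = -120 mm. Origin under its middle, on the bench; its -x side is the front, facing the robot. A socket is a pocket 22.5 mm deep, floor 12 mm over the bench; a lip on its front wall catches a cartridge's hook. A socket may be empty.
- isolator (a joint): Isolating lever, black ball (26 mm) on a rod, hinged 34 mm above the bench about the manifold's y axis. 0 = leans 0.5 rad to the front (supply open), 1.0 = leans 0.5 rad to the back (shut). Stays where left; a push of about 1 N on the ball moves it.
- isolator_tip (a point): Centre of the lever's ball, 75 mm from the hinge; about 100 mm above the bench at either end of the swing.
- deep_crate: The deeper of two loose grey plastic boxes, open on top: 130 mm (its x) by 150 mm (its y), 48 mm high, walls and floor 5 mm, 0.7 kg. Origin at the middle of its underside. For the heavy cartridges.
- shallow_tray: The shallower of the two loose grey boxes, open on top: 130 mm (its x) by 150 mm (its y), only 20 mm high, walls and floor 5 mm, 0.7 kg. Origin at the middle of its underside. For the light cartridges. A fixed vice stands between manifold and boxes, a fixed clamp jig with a raised handle beyond them to the left: carry past their front, well raised.
- cartridge_1_center (a point): Centre of a closed grey cartridge, 34 mm wide (its y), 100 tall (its z, up when clipped in). Back face 19 mm to +x of this point, front cheeks 19 mm to -x, a button 7 mm proud of the cheeks. Clipped in, its axes are parallel to the manifold's. Solid ones weigh 0.48 to 0.63 kg, hollow ones 0.13 to 0.17; nothing outside tells which, nor does the number. May be absent (None).
- cartridge_1_button (a joint): Release button between this cartridge's front cheeks: black, 22 mm wide, 36 tall, its middle 18 mm above the cartridge's centre. 0 = out, its hook caught; 0.007 m = flush with the cheeks, hook free. Spring 2 N out, 5.5 N in. Unclip by squeezing button and back face together (20 N or more) and pulling straight up 25 mm.
- cartridge_2_center (a point): Centre of a closed grey cartridge, 34 mm wide (its y), 100 tall (its z, up when clipped in). Back face 19 mm to +x of this point, front cheeks 19 mm to -x, a button 7 mm proud of the cheeks. Clipped in, its axes are parallel to the manifold's. Solid ones weigh 0.48 to 0.63 kg, hollow ones 0.13 to 0.17; nothing outside tells which, nor does the number. May be absent (None).
- cartridge_2_button (a joint): Release button between this cartridge's front cheeks: black, 22 mm wide, 36 tall, its middle 18 mm above the cartridge's centre. 0 = out, its hook caught; 0.007 m = flush with the cheeks, hook free. Spring 2 N out, 5.5 N in. Unclip by squeezing button and back face together (20 N or more) and pulling straight up 25 mm.
- cartridge_3_center (a point): Centre of a closed grey cartridge, 34 mm wide (its y), 100 tall (its z, up when clipped in). Back face 19 mm to +x of this point, front cheeks 19 mm to -x, a button 7 mm proud of the cheeks. Clipped in, its axes are parallel to the manifold's. Solid ones weigh 0.48 to 0.63 kg, hollow ones 0.13 to 0.17; nothing outside tells which, nor does the number. May be absent (None).
- cartridge_3_button (a joint): Release button between this cartridge's front cheeks: black, 22 mm wide, 36 tall, its middle 18 mm above the cartridge's centre. 0 = out, its hook caught; 0.007 m = flush with the cheeks, hook free. Spring 2 N out, 5.5 N in. Unclip by squeezing button and back face together (20 N or more) and pulling straight up 25 mm.
- cartridge_4_center (a point): Centre of a closed grey cartridge, 34 mm wide (its y), 100 tall (its z, up when clipped in). Back face 19 mm to +x of this point, front cheeks 19 mm to -x, a button 7 mm proud of the cheeks. Clipped in, its axes are parallel to the manifold's. Solid ones weigh 0.48 to 0.63 kg, hollow ones 0.13 to 0.17; nothing outside tells which, nor does the number. May be absent (None).
- cartridge_4_button (a joint): Release button between this cartridge's front cheeks: black, 22 mm wide, 36 tall, its middle 18 mm above the cartridge's centre. 0 = out, its hook caught; 0.007 m = flush with the cheeks, hook free. Spring 2 N out, 5.5 N in. Unclip by squeezing button and back face together (20 N or more) and pulling straight up 25 mm.
- cartridge_1: The same cartridge; origin at the middle of its foot, 50 mm below its centre and 3 mm behind it (+x).
- cartridge_2: The same cartridge; origin at the middle of its foot, 50 mm below its centre and 3 mm behind it (+x).
- cartridge_3: The same cartridge; origin at the middle of its foot, 50 mm below its centre and 3 mm behind it (+x).
- cartridge_4: The same cartridge; origin at the middle of its foot, 50 mm below its centre and 3 mm behind it (+x).
There are look-alikes about, which are no part of the job. Leave any pink or turquoise look-alike of the cartridge_2 alone.

How it is judged (in metres and radians):
On the way:
1. the isolating lever is thrown to the back, with the cartridges still clipped in (value of joint isolator above 0.85 rad and z of each of cartridge_1_center, cartridge_2_center, cartridge_3_center, cartridge_4_center in the frame of manifold below 0.075 m), for 0.2 s.
At the end, for the whole second after the job is handed in: Lever at the back (over 0.8 rad); every heavy cartridge (over 3.3 N on the floor) in the deep crate, every light one (under 3.3 N) in the shallow tray, centre between the inner walls and at most 60 mm above the box's underside, resting on the box and still; both boxes flat (within 0.1 rad) (value of joint isolator above 0.8 rad and ((x of cartridge_1_center in the frame of deep_crate between -0.06 and 0.06 m and y of cartridge_1_center in the frame of deep_crate between -0.07 and 0.07 m and z of cartridge_1_center in the frame of deep_crate between 0.01 and 0.06 m and contact force between cartridge_1 and deep_crate above 3.3 N) or (x of cartridge_1_center in the frame of shallow_tray between -0.06 and 0.06 m and y of cartridge_1_center in the frame of shallow_tray between -0.07 and 0.07 m and z of cartridge_1_center in the frame of shallow_tray between 0.01 and 0.06 m and contact force between cartridge_1 and shallow_tray below 3.3 N)) and ((x of cartridge_2_center in the frame of deep_crate between -0.06 and 0.06 m and y of cartridge_2_center in the frame of deep_crate between -0.07 and 0.07 m and z of cartridge_2_center in the frame of deep_crate between 0.01 and 0.06 m and contact force between cartridge_2 and deep_crate above 3.3 N) or (x of cartridge_2_center in the frame of shallow_tray between -0.06 and 0.06 m and y of cartridge_2_center in the frame of shallow_tray between -0.07 and 0.07 m and z of cartridge_2_center in the frame of shallow_tray between 0.01 and 0.06 m and contact force between cartridge_2 and shallow_tray below 3.3 N)) and ((x of cartridge_3_center in the frame of deep_crate between -0.06 and 0.06 m and y of cartridge_3_center in the frame of deep_crate between -0.07 and 0.07 m and z of cartridge_3_center in the frame of deep_crate between 0.01 and 0.06 m and contact force between cartridge_3 and deep_crate above 3.3 N) or (x of cartridge_3_center in the frame of shallow_tray between -0.06 and 0.06 m and y of cartridge_3_center in the frame of shallow_tray between -0.07 and 0.07 m and z of cartridge_3_center in the frame of shallow_tray between 0.01 and 0.06 m and contact force between cartridge_3 and shallow_tray below 3.3 N)) and ((x of cartridge_4_center in the frame of deep_crate between -0.06 and 0.06 m and y of cartridge_4_center in the frame of deep_crate between -0.07 and 0.07 m and z of cartridge_4_center in the frame of deep_crate between 0.01 and 0.06 m and contact force between cartridge_4 and deep_crate above 3.3 N) or (x of cartridge_4_center in the frame of shallow_tray between -0.06 and 0.06 m and y of cartridge_4_center in the frame of shallow_tray between -0.07 and 0.07 m and z of cartridge_4_center in the frame of shallow_tray between 0.01 and 0.06 m and contact force between cartridge_4 and shallow_tray below 3.3 N)) and linear speed of each of cartridge_1, cartridge_2, cartridge_3, cartridge_4, deep_crate, shallow_tray below 0.03 m/s and angle between each of deep_crate, shallow_tray's own z axis and vertical below 0.1 rad); the robot touches nothing.
It fails at once if a cartridge is pulled off while the supply is still open (value of joint isolator below 0.6 rad and z of any of cartridge_1_center, cartridge_2_center, cartridge_3_center, cartridge_4_center in the frame of manifold above 0.09 m).
Of cartridge_1, cartridge_2, cartridge_3, cartridge_4 only 3 to 4 are there at a start; the rules pass over those that are not, and their reading is None.
At some moment in a run one of deep_crate may be knocked a few centimetres aside while the robot is not near it.
Once in a run the grip may slacken for a moment while it holds something.
It also fails if it takes over 210 s, if anything falls off the work surface, if the arm or the gripper's body presses on something with over 40 N, if the wrist force passes 120 N, or if a joint passes its speed limit or range.

### The arm

A 6-joint arm with a two-finger parallel gripper is mounted at the origin on a cart in front of the work surface, level with it; the furniture and walls round the work are solid. World frame = base frame: x ahead of the robot, y to its left, z up, the work surface at z = 0. Lengths are in mm, angles in rad, forces in N, time in s.
With the tool pointing down it reaches from about 300 to 775 mm from the base axis. Payload 14.6 kg.
Tool frame: the origin (TCP) lies between the finger pads; the fingertips stand 11 mm ahead of it and the grasp point (between the pads) lies 8 mm behind it; z points along the fingers, y is the direction in which the jaws open and shut (so a half turn about z gives the same grasp; the last joint's range is limited). The gripper opens to 94 mm and grips with 3 to 60 N. Pads are 16 mm wide; open, the fingers measure 119 mm over their backs; the gripper's body (75 mm by 177 mm) begins 78 mm behind the grasp point.
Start: joints at [1.041, 0.3, 1.521, -0, 1.321, -0.067], TCP at [245.546, 492.134, 216.446] pointing down, gripper open.
Joint ranges: [-3.03, 3.03], [-0.79, 2.21], [0.23, 2.52], [-1.04, 4.18], [0, 3.07], [-2.55, 2.55]. Speed limits (rad/s): [2.22, 2.22, 2.57, 3.14, 3.14, 3.14].

### API

Orientations are given as [roll, pitch, yaw] about the fixed x, y, z axes, in that order (R = Rz(yaw) Ry(pitch) Rx(roll)).
In Python, from cell import * gives the robot as it stands.
- The arm moves only by the tool arm_command, never from a script. Its argument "deltas" is a list of rows, each an object with "xyz": the shift along the world's x, y, z in m, a list of three; "turn": the turn, a rotation vector about the world's x, y, z in rad, a list of three. A call has 1 to 12 rows; each row shifts and turns the commanded pose from where the row before left it; what a row does not reach is not made up. A row lasts 1/8 s, in which the tool goes at most 62.5 mm and 10.7 degrees, less where a joint would pass 70% of its speed; a pose out of reach is approached as far as the arm can. A call with a gripper value outside its range is refused whole. "gripper" is the closure, from 0 (fully open) to 1 (shut), set as the call begins (left out, the last holds). The fingers move at their own pace and stop on an object; "force" is the grip in N (left out, the last holds). Time passes only in rows, so rows that do not move let the fingers close. It gives the time, the measured TCP pose, the force and the opening at its end, in the units of the state.
- read_state(): the state, without advancing time (a new reading comes with each control period).
- camera(name): name is "side" or "top" or "wrist"; returns a dict with "color" (400x640x3 uint8, red, green, blue), "fx", "fy", "cx", "cy" (pixels), "k1" (the pictures are not rectified: a ray, as slopes to the right and down, at radius r is drawn at 1 + k1 r^2 times it, then the intrinsics apply), "rvec" (rotation vector, rad) and "tvec" (3), from world to camera coordinates, as OpenCV has them; the wrist camera has in their place "mount" (4x4, takes a point from camera to tool coordinates, whose origin is the TCP and whose axes are the flange's). Camera axes: x right, y down, z forward; pixel columns grow to the right and rows downward; lengths in mm; the calibration is good to about 2 mm. A picture is of the moment at which its call begins: read the wrist's pose just before it. There is no depth.
- sign_off(): hands the job in, once; it reports no verdict.
The state is a dict: "clock": time; "joints": joint angles; "qd": joint speeds; "effort": joint torques, N m; "eef_pos": TCP position; "eef_rot": TCP orientation; "wrist_force": force on the tool from outside, world axes, zero at the start; "moment": the same for the moment, N m; "finger_gap": finger opening in mm.
Only numpy, scipy, OpenCV 4.12 (cv2) and the standard library are available. Lean on these libraries where they do the work, as an engineer would, in place of code of your own. Each camera call takes 0.05 s, during which the arm holds its last target.

## Working session

There is one attempt and no reset: what is moved stays moved. The work goes in short steps, Python scripts to look and compute and a tool call to move; the robot and the scene stay as the last step left them, time stands still between calls to the robot, and variables do not carry over. Pictures are saved under pics/ and viewed, and the job is handed in when it is done.

Besides the shell and the picture viewer there is one more tool, called after "Call:" as a command line: name --argument value ..., lists and objects as JSON in quotes. arm_command: Moves the arm, as the interface text tells. Its arguments: {"type":"object","properties":{"deltas":{"type":"array","items":{"type":"object","properties":{"xyz":{"type":"array","items":{"type":"number"}},"turn":{"type":"array","items":{"type":"number"}}}}},"gripper":{"type":"number"},"force":{"type":"number"}},"required":["deltas"]}

```bash
mkdir -p pics; ls
python3 - <<'E'
from cell import *
import cv2
s=read_state()
print(s)
for n in ("side","top","wrist"):
    c=camera(n); print(n,{k:v for k,v in c.items() if k!="color"})
    cv2.imwrite(f"pics/{n}0.png",c["color"][:,:,::-1])
E
```

```text
pics
{'clock': 0.0, 'joints': array([ 1.04141901e+00,  3.00468040e-01,  1.52155354e+00, -8.20859904e-06,
        1.32072140e+00, -6.66100859e-02]), 'qd': array([-0.0004351 , -0.00031787, -0.00018956,  0.00147253,  0.0015464 ,
        0.00024774]), 'effort': array([ 9.24946153e-05, -5.31798184e+01, -3.52744710e+01,  7.07867648e-02,
        2.43159255e-02, -1.38384867e-04]), 'eef_pos': array([245.41982012, 491.93481001, 215.89965806]), 'eef_rot': array([-3.14044435e+00, -6.86335710e-05,  2.67882742e+00]), 'wrist_force': array([-0.25967005,  1.06778848, -0.61583058]), 'moment': array([ 0.0321794 , -0.00923292,  0.02702303]), 'finger_gap': 93.87318115249417}
side {'fx': 408.4695982486597, 'fy': 408.4695982486597, 'cx': 322.33400836955025, 'cy': 198.92891787658567, 'k1': -0.08963771887530471, 'rvec': array([ 2.07340686, -0.042596  , -0.00669738]), 'tvec': array([-542.44848688,   67.61942873, 1190.50060513])}
top {'fx': 403.2610090982749, 'fy': 403.2610090982749, 'cx': 317.2339282641613, 'cy': 195.1267918988999, 'k1': -0.049452864951971105, 'rvec': array([ 2.13630218, -2.15273557,  0.17955826]), 'tvec': array([ -70.8488168 ,  550.00308067, 1131.77438444])}
wrist {'fx': 300.4990307593525, 'fy': 300.4990307593525, 'cx': 320.0582378980442, 'cy': 198.41486093971446, 'k1': -0.03241517938570152, 'mount': array([[-1.30554878e-03, -9.65513262e-01, -2.60350602e-01,
         7.51917163e+01],
       [ 9.99999132e-01, -1.30748851e-03, -1.65738628e-04,
         2.66036342e-01],
       [-1.80382577e-04, -2.60350592e-01,  9.65514131e-01,
        -1.68495934e+02],
       [ 0.00000000e+00,  0.00000000e+00,  0.00000000e+00,
         1.00000000e+00]])}
```

View pics/side0.png

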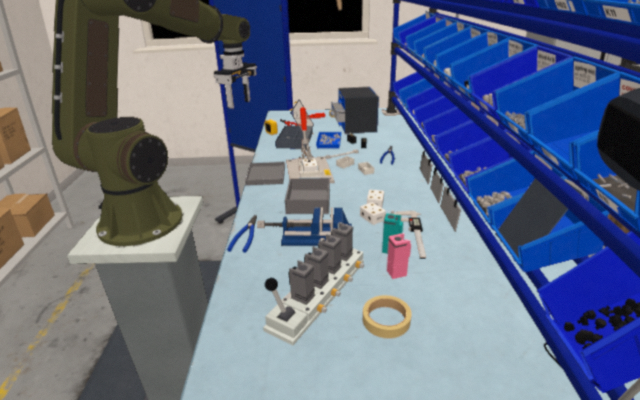

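View pics/top0.png

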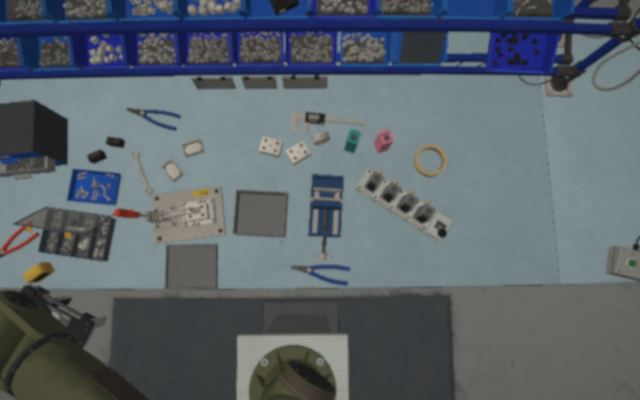

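View pics/wrist0.png

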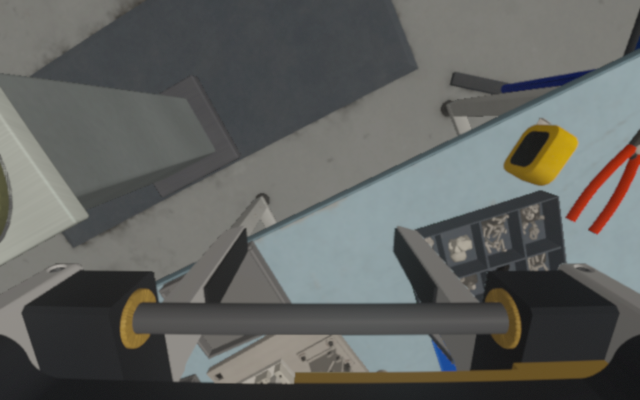

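Top view: manifold with four grey cartridges around (373–425,180–213), lever ball at (441,229). The pink (384,140) and turquoise (353,140) look-alikes are free-standing. The boxes are at (260,213) and (190,266). I'll enlarge next.

```bash
cat > h.py <<'E'
from cell import *
import numpy as np, cv2
from scipy.spatial.transform import Rotation as R
def campose(c,st=None):
    if "mount" in c:
        T=np.eye(4);T[:3,:3]=R.from_euler('xyz',st["eef_rot"]).as_matrix();T[:3,3]=st["eef_pos"]
        return T@c["mount"]
    M=np.eye(4);Rm=cv2.Rodrigues(c["rvec"])[0];M[:3,:3]=Rm.T;M[:3,3]=-Rm.T@c["tvec"];return M
def K(c): return np.array([[c["fx"],0,c["cx"]],[0,c["fy"],c["cy"]],[0,0,1.]])
def D(c): return np.array([c["k1"],0,0,0.])
def ray(c,uv,st=None):
    p=cv2.undistortPoints(np.array([[uv]],float),K(c),D(c))[0,0]
    M=campose(c,st);d=M[:3,:3]@np.array([p[0],p[1],1]);return M[:3,3],d/np.linalg.norm(d)
def onz(c,uv,z,st=None):
    o,d=ray(c,uv,st);return o+d*(z-o[2])/d[2]
def two(r1,r2):
    (o1,d1),(o2,d2)=r1,r2
    A=np.stack([d1,-d2],1);t=np.linalg.lstsq(A,o2-o1,rcond=None)[0]
    a=o1+d1*t[0];b=o2+d2*t[1];return (a+b)/2,np.linalg.norm(a-b)
def proj(c,P,st=None):
    Mi=np.linalg.inv(campose(c,st));P=np.atleast_2d(P)
    return cv2.projectPoints(P.astype(float),cv2.Rodrigues(Mi[:3,:3])[0],Mi[:3,3],K(c),D(c))[0][:,0]
def snap(n,name,crop=None,k=1,marks=None):
    st=read_state();c=camera(n);im=c["color"][:,:,::-1].copy()
    if marks is not None:
        for p in marks: cv2.circle(im,tuple(int(round(v)) for v in p),1,(0,0,255),-1)
    if crop: x0,y0,x1,y1=crop;im=im[y0:y1,x0:x1]
    im=cv2.resize(im,None,fx=k,fy=k,interpolation=cv2.INTER_CUBIC);cv2.imwrite("pics/"+name+".png",im);return c,st
E
python3 - <<'E'
from h import *
snap("top","t1",(350,160,460,245),7)
snap("side","s1",(260,215,370,345),4.5)
snap("top","t2",(150,170,300,295),5)
E
```

```text
(no output)
```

View pics/t1.png

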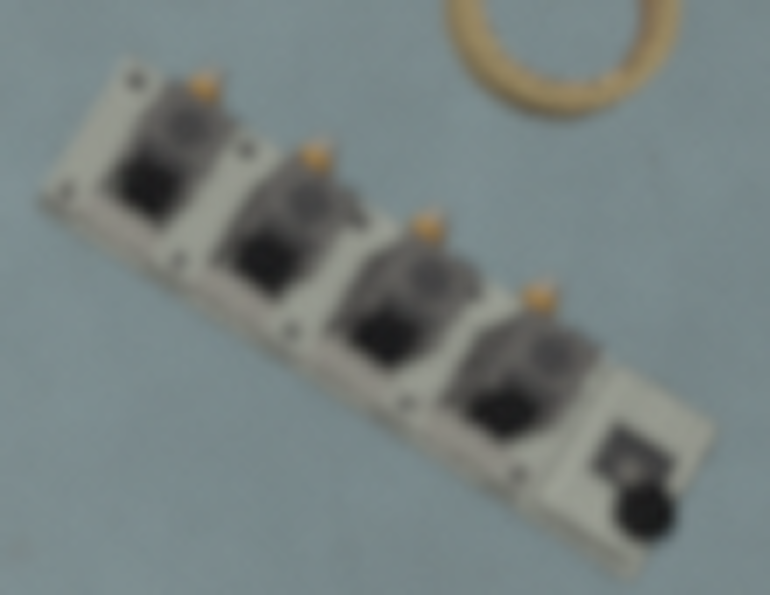

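View pics/s1.png

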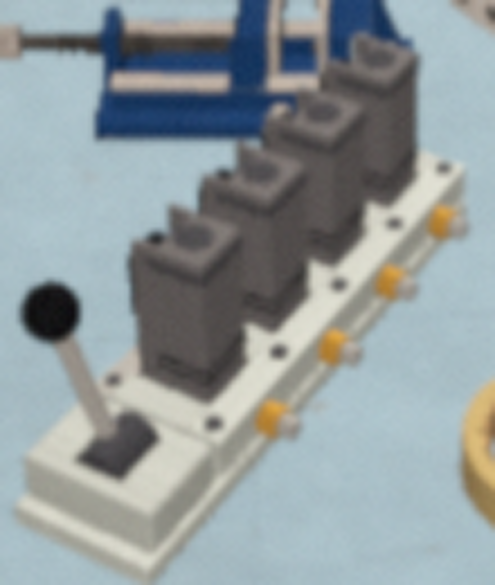

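View pics/t2.png

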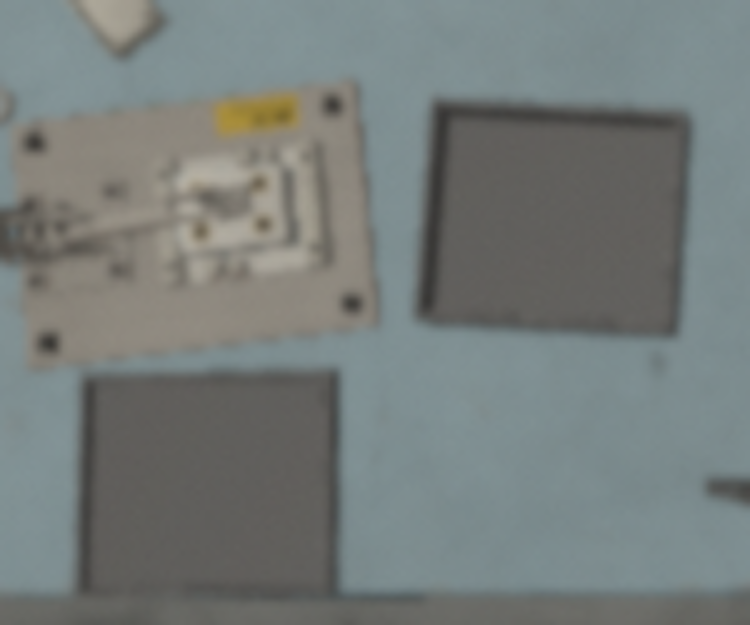

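Run:
```python
from h import *
c=camera("top");s=camera("side")
f=lambda p:(350+p[0]/7,160+p[1]/7)
g=lambda p:(260+p[0]/4.5,215+p[1]/4.5)
for z in (34.5,10):
    P=[onz(c,f(p),z) for p in [(130,58),(40,195),(630,575),(715,425)]]
    print(z,np.round(P,1).tolist(),[round(float(np.linalg.norm(P[i]-P[(i+1)%4])),1) for i in range(4)])
print("ball",two(ray(c,f((645,511))),ray(s,g((50,311)))))
k=[onz(c,f(p),20) for p in [(204,85),(316,155),(429,227),(540,297)]];print("knobs",np.round(k,1).tolist(),np.linalg.norm(k[3]-k[0]))
sc=[onz(c,f(p),34.5) for p in [(65,192),(178,261),(291,330),(405,402),(515,475),(136,80),(246,149)]];print(np.round(sc,1).tolist())
print("side screws",[np.round(onz(s,g(p),34.5),1).tolist() for p in [(443,167),(394,222),(339,285),(277,352),(213,423)]])
b=lambda p:(150+p[0]/5,170+p[1]/5)
for n,z,q in (("deep",48,[(435,100),(690,115),(677,335),(418,320)]),("shal",20,[(85,375),(338,370),(336,597),(80,592)])):
    P=[onz(c,b(p),z) for p in q];print(n,np.round(P,1).tolist(),np.mean(P,0),[round(float(np.linalg.norm(P[i]-P[(i+1)%4])),1) for i in range(4)])
```

```text
34.5 [[630.7, -228.6, 34.5], [571.8, -188.9, 34.5], [410.0, -431.0, 34.5], [472.1, -470.4, 34.5]] [71.0, 291.2, 73.6, 289.2]
10 [[636.2, -232.1, 10.0], [576.1, -191.5, 10.0], [410.9, -438.7, 10.0], [474.4, -479.0, 10.0]] [72.5, 297.3, 75.1, 295.2]
ball (array([ 433.67556674, -416.66925915,  102.41048658]), np.float64(2.6124042936230096))
knobs [[621.9, -262.2, 20.0], [591.0, -309.4, 20.0], [559.4, -356.8, 20.0], [528.8, -403.1, 20.0]] 168.8718111796216
[[573.0, -199.4, 34.5], [543.3, -246.3, 34.5], [513.7, -293.0, 34.5], [483.0, -339.8, 34.5], [452.0, -384.7, 34.5], [621.1, -230.9, 34.5], [591.0, -276.7, 34.5]]
side screws [[624.1, -231.0, 34.5], [594.1, -276.6, 34.5], [563.3, -324.6, 34.5], [531.7, -371.3, 34.5], [501.9, -416.5, 34.5]]
deep [[565.4, 158.3, 48.0], [555.6, 9.8, 48.0], [428.3, 17.0, 48.0], [437.8, 165.3, 48.0]] [496.76982091  87.58449536  48.        ] [148.8, 127.5, 148.6, 127.9]
shal [[408.3, 365.9, 20.0], [410.6, 217.0, 20.0], [280.6, 214.8, 20.0], [283.7, 363.4, 20.0]] [345.79733724 290.27170497  20.        ] [148.9, 130.1, 148.6, 124.7]
```

Candidates for the boxes are top (255,213), deep with dark inner walls, and (190,266), thin walled and shallow. Sizes (149×128 mm) fit both. The manifold origin is about (522,-332) with yaw −0.584. The pitch and 300×74 size agree. I'll move over to the lever first.

Call:
arm_command --deltas '[{"xyz": [0.013,-0.025,0.006],"turn": [0,0,-0.141]},{"xyz": [0.013,-0.025,0.006],"turn": [0,0,-0.141]},{"xyz": [0.013,-0.025,0.006],"turn": [0,0,-0.141]},{"xyz": [0.013,-0.025,0.006],"turn": [0,0,-0.141]},{"xyz": [0.013,-0.025,0.006],"turn": [0,0,-0.141]},{"xyz": [0.013,-0.025,0.006],"turn": [0,0,-0.141]},{"xyz": [0.013,-0.025,0.006],"turn": [0,0,-0.141]},{"xyz": [0.013,-0.025,0.006],"turn": [0,0,-0.141]},{"xyz": [0.013,-0.025,0.006],"turn": [0,0,-0.141]},{"xyz": [0.013,-0.025,0.006],"turn": [0,0,-0.141]},{"xyz": [0.013,-0.025,0.006],"turn": [0,0,-0.141]},{"xyz": [0.013,-0.025,0.006],"turn": [0,0,-0.141]}]' --gripper 1.0 --force 20

```text
clock: 1.9
eef_pos: [401.8, 191.3, 288.7]
eef_rot: [3.141, -0.0, 0.982]
wrist_force: [-0.2, -0.4, 0.7]
finger_gap: 0.4
```

Call:
arm_command --deltas '[{"xyz": [0,-0.049,-0.004]},{"xyz": [0,-0.049,-0.004]},{"xyz": [0,-0.049,-0.004]},{"xyz": [0,-0.049,-0.004]},{"xyz": [0,-0.049,-0.004]},{"xyz": [0,-0.049,-0.004]},{"xyz": [0,-0.049,-0.004]},{"xyz": [0,-0.049,-0.004]},{"xyz": [0,-0.049,-0.004]},{"xyz": [0,-0.049,-0.004]},{"xyz": [0,-0.049,-0.004]},{"xyz": [0,-0.049,-0.004]}]'

```text
validation failed for argument at $.de...
```

Call:
arm_command --deltas '[{"xyz": [0.0,-0.049,-0.004],"turn": [0,0,0]},{"xyz": [0.0,-0.049,-0.004],"turn": [0,0,0]},{"xyz": [0.0,-0.049,-0.004],"turn": [0,0,0]},{"xyz": [0.0,-0.049,-0.004],"turn": [0,0,0]},{"xyz": [0.0,-0.049,-0.004],"turn": [0,0,0]},{"xyz": [0.0,-0.049,-0.004],"turn": [0,0,0]},{"xyz": [0.0,-0.049,-0.004],"turn": [0,0,0]},{"xyz": [0.0,-0.049,-0.004],"turn": [0,0,0]},{"xyz": [0.0,-0.049,-0.004],"turn": [0,0,0]},{"xyz": [0.0,-0.049,-0.004],"turn": [0,0,0]},{"xyz": [0.0,-0.049,-0.004],"turn": [0,0,0]},{"xyz": [0.0,-0.049,-0.004],"turn": [0,0,0]}]'

```text
clock: 3.4
eef_pos: [401.3, -397.5, 240.3]
eef_rot: [3.141, -0.0, 0.987]
wrist_force: [1.1, 0.4, 0.1]
finger_gap: 0.4
```

Run:
```python
from h import *
snap("wrist","w1")
```

```text
(no output)
```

View pics/w1.png

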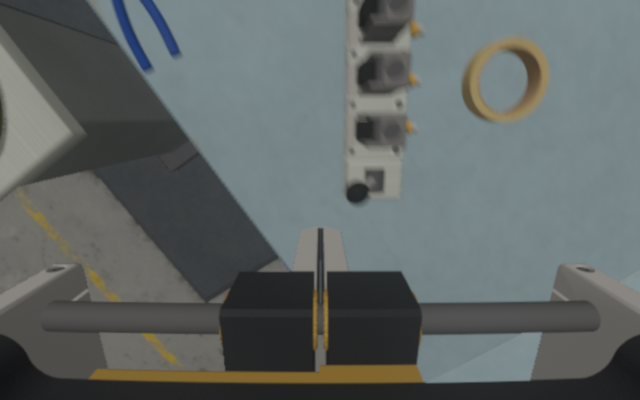

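Wrist view: lever ball at (358,192), hinge block at (375,180). The manifold is aligned vertically in the image, so yaw is good.

Run:
```python
from h import *
st=read_state();c=camera("wrist")
print("ball",onz(c,(358,192),100,st).round(1),"hinge",onz(c,(375,180),36,st).round(1))
for p in [(347,199),(400,197)]: print(onz(c,p,34.5,st).round(1))
```

```text
ball [ 433.9 -423.9  100. ] hinge [ 458.1 -440.3   36. ]
[ 415.3 -442.1   34.5]
[ 473.6 -477.7   34.5]
```

Call:
arm_command --deltas '[{"xyz": [-0.008,0.005,0.0],"turn": [0,0,0]},{"xyz": [0.0,0.0,-0.048],"turn": [0,0,0]},{"xyz": [0.0,0.0,-0.048],"turn": [0,0,0]},{"xyz": [0.0,0.0,-0.044],"turn": [0,0,0]},{"xyz": [0.017,-0.011,0],"turn": [0,0,0]},{"xyz": [0.0125,-0.00825,0],"turn": [0,0,0]},{"xyz": [0.0125,-0.00825,0],"turn": [0,0,0]},{"xyz": [0.0125,-0.00825,0],"turn": [0,0,0]},{"xyz": [0.0085,-0.0055,0],"turn": [0,0,0]},{"xyz": [0.0,0.0,0.0],"turn": [0,0,0]}]'

```text
clock: 4.75
eef_pos: [456.9, -431.5, 100.7]
eef_rot: [3.141, 0.0, 0.988]
wrist_force: [-0.1, -0.1, 0.7]
finger_gap: 0.7
```

Run:
```python
from h import *
snap("wrist","w2");snap("side","s2",(250,215,370,345),4.5)
```

```text
(no output)
```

View pics/s2.png

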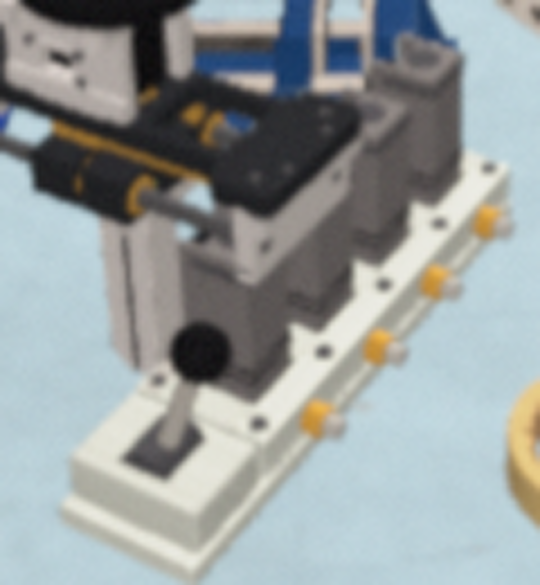

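The lever is just past upright, with the ball at crop (200,350). I'll keep pushing gently until the force rises.

Call:
arm_command --deltas '[{"xyz": [0.0084,-0.0055,0],"turn": [0,0,0]},{"xyz": [0.0042,-0.0028,0],"turn": [0,0,0]},{"xyz": [0.0042,-0.0028,0],"turn": [0,0,0]}]'

```text
clock: 5.22
eef_pos: [468.4, -440.0, 100.1]
eef_rot: [-3.123, -0.001, 0.987]
wrist_force: [-62.7, 43.6, 38.9]
finger_gap: 0.2
```

Call:
arm_command --deltas '[{"xyz": [0.0042,-0.0028,0],"turn": [0,0,0]}]'

```text
clock: 5.35
eef_pos: [469.2, -440.6, 99.9]
eef_rot: [-3.112, -0.002, 0.987]
wrist_force: [-92.3, 66.0, 57.1]
finger_gap: -0.1
```

Run:
```python
from h import *
snap("side","s3",(250,215,370,345),4.5)
```

```text
(no output)
```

View pics/s3.png

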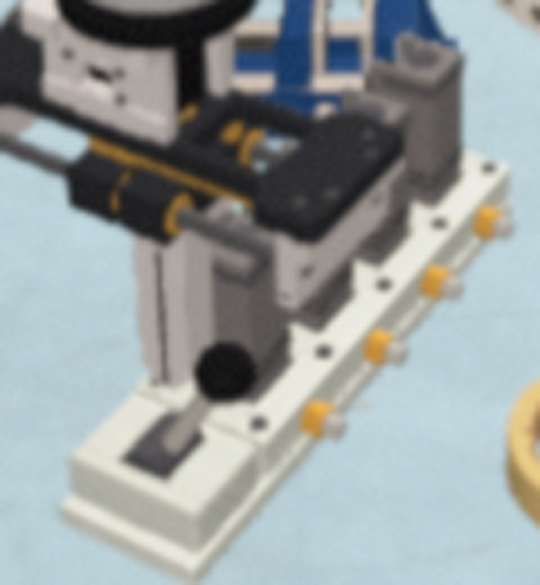

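The push reached the end stop and the reading went too high, about 127 N by norm. I should not have chained the second push. Backing off now.

Call:
arm_command --deltas '[{"xyz": [-0.013,0.0085,0],"turn": [0,0,0]},{"xyz": [-0.025,0.0165,0],"turn": [0,0,0]},{"xyz": [-0.025,0.0165,0.0],"turn": [0,0,0]},{"xyz": [0,0,0.05],"turn": [0,0,0]},{"xyz": [0,0,0.05],"turn": [0,0,0]}]' --gripper 0.0

```text
clock: 6.02
eef_pos: [414.5, -404.5, 201.9]
eef_rot: [-3.141, -0.0, 0.987]
wrist_force: [0.5, 0.8, 0.1]
finger_gap: 46.9
```

Run:
```python
from h import *
print(read_state()["wrist_force"])
snap("side","s4",(250,215,370,345),4.5)
snap("wrist","w4")
```

```text
[0.51729766 0.78898735 0.05223135]
```

View pics/s4.png

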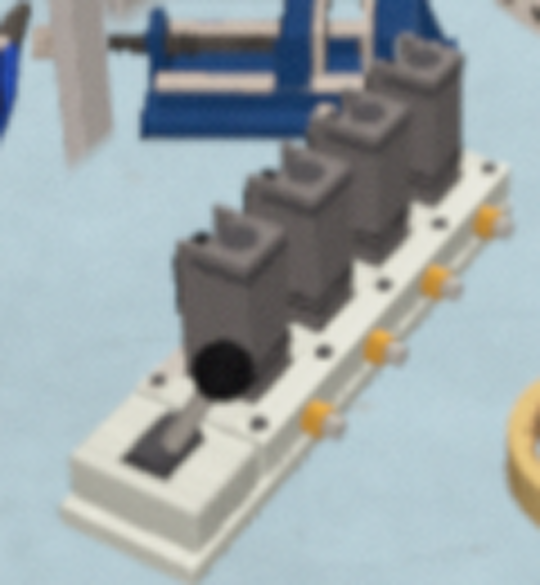

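View pics/w4.png

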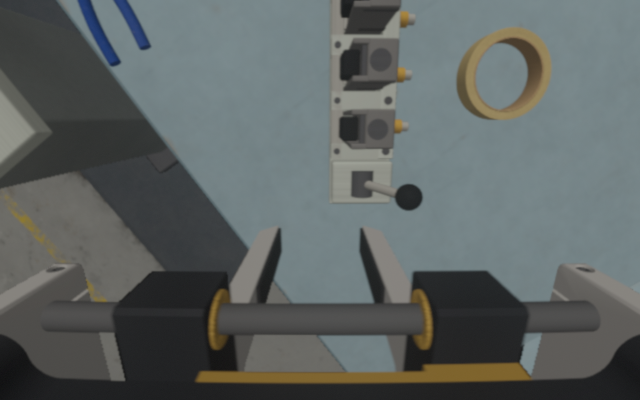

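The lever is now at the back: wrist pixel (408,197) is the ball and (362,182) the hinge. I'll check the angle and refine the cartridge positions.

Run:
```python
from h import *
st=read_state();c=camera("wrist")
X=np.array([.834,-.551,0]);Y=np.array([.551,.834,0])
O=np.array([522.5,-332.2,0])
def m(n,P): d=P-O; print(n,P.round(1),"man",(d@X).round(1),(d@Y).round(1))
m("ball",onz(c,(408,197),100,st)); m("hinge",onz(c,(362,182),36,st))
for n,p in (("s-84f",(337,151)),("s-84b",(386,151)),("s-28f",(337,101)),("s-28b",(388,100)),("s28f",(338,44))): m(n,onz(c,p,34.5,st))
for n,p in (("c-56 top circ",(378,128)),("c0 circ",(381,59))): m(n,onz(c,p,112,st))
t=camera("top");s=camera("side")
```

```text
ball [ 488.4 -450.7  100. ] man 36.8 -117.6
hinge [ 460.  -430.7   36. ] man 2.2 -116.6
s-84f [ 455.1 -385.    34.5] man -27.1 -81.2
s-84b [ 501.4 -415.7   34.5] man 28.3 -81.2
s-28f [ 484.3 -339.7   34.5] man -27.7 -27.3
s-28b [ 531.1 -369.3   34.5] man 27.6 -26.2
s28f [ 516.  -292.5   34.5] man -27.3 29.5
c-56 top circ [ 495.4 -378.1  112. ] man 2.7 -53.2
c0 circ [ 525.7 -332.3  112. ] man 2.7 1.6
```

Lever angle: ball +35 mm behind the hinge, about 0.97 of its travel. Moving over the cartridge in the y=−56 socket.

Call:
arm_command --deltas '[{"xyz": [0.039,0.013,0.005],"turn": [0,0,0]},{"xyz": [0.039,0.014,0.005],"turn": [0,0,0]},{"xyz": [0.0,0.0,0.0],"turn": [0,0,0]}]' --gripper 0.0 --force 40

```text
clock: 6.65
eef_pos: [494.2, -376.2, 208.6]
eef_rot: [-3.139, -0.0, 0.989]
wrist_force: [-0.3, -0.5, 0.6]
finger_gap: 93.4
```

Run:
```python
from h import *
snap("wrist","w5")
```

```text
(no output)
```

View pics/w5.png

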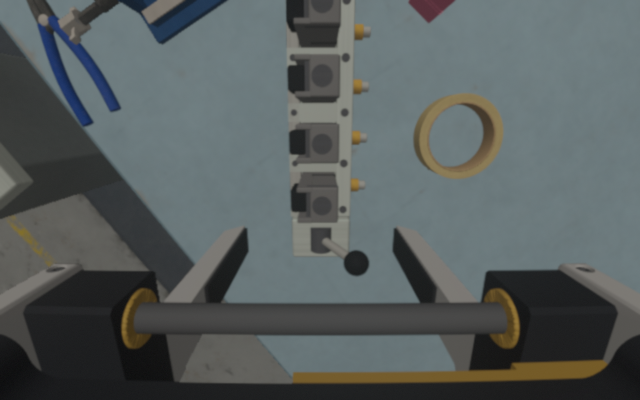

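Wrist view: four cartridges at (320,200), (320,143), (320,76), (320,5), laterally centred between the fingers.

Run:
```python
from h import *
st=read_state();c=camera("wrist")
X=np.array([.834,-.551,0]);Y=np.array([.551,.834,0])
O=np.array([523.3,-331,0])
def m(n,P): d=P-O; print(n,P.round(1),"man",(d@X).round(1),(d@Y).round(1))
for n,p in (("s-84b",(343,210)),("s-28f",(295,163)),("s-28b",(344,163)),("s28f",(294,113)),("s28b",(345,114)),("s84f",(292,57)),("s84b",(346,57))): m(n,onz(c,p,34.5,st))
for n,p in (("c-56 top near edge",(321,220)),("far",(320,187))): m(n,onz(c,p,112,st))
m("tcp",st["eef_pos"]*[1,1,0])
```

```text
s-84b [ 498.8 -417.3   34.5] man 27.1 -85.5
s-28f [ 483.1 -339.5   34.5] man -28.9 -29.2
s-28b [ 529.9 -370.4   34.5] man 27.2 -29.2
s28f [ 513.6 -293.3   34.5] man -28.9 26.0
s28b [ 559.8 -325.2   34.5] man 27.2 25.0
s84f [ 544.3 -245.1   34.5] man -29.8 83.3
s84b [ 591.8 -276.5   34.5] man 27.1 83.2
c-56 top near edge [ 484.7 -390.9  112. ] man 0.8 -71.2
far [ 501.3 -364.1  112. ] man -0.1 -39.7
tcp [ 493.  -376.8    0. ] man -0.1 -54.9
```

Call:
arm_command --deltas '[{"xyz": [-0.002,-0.0015,-0.04],"turn": [0,0,0]},{"xyz": [0,0,-0.045],"turn": [0,0,0]},{"xyz": [0,0,-0.035],"turn": [0,0,0]},{"xyz": [0,0,-0.016],"turn": [0,0,0]},{"xyz": [0,0,0.0],"turn": [0,0,0]}]'

```text
clock: 7.38
eef_pos: [489.9, -379.1, 73.9]
eef_rot: [-3.14, -0.0, 0.986]
wrist_force: [-0.4, -0.5, 0.9]
finger_gap: 93.9
```

Call:
arm_command --deltas '[{"xyz": [0,0,0.0],"turn": [0,0,0]},{"xyz": [0,0,0.0],"turn": [0,0,0]},{"xyz": [0,0,0.0],"turn": [0,0,0]},{"xyz": [0,0,0.0],"turn": [0,0,0]},{"xyz": [0,0,0.0],"turn": [0,0,0]},{"xyz": [0,0,0.0],"turn": [0,0,0]}]' --gripper 1.0 --force 40

```text
clock: 8.12
eef_pos: [490.4, -378.9, 74.4]
eef_rot: [-3.141, -0.0, 0.987]
wrist_force: [-5.0, 3.9, 2.6]
finger_gap: 37.8
```

Gap is 37.8 mm, so the button is flush. Pulling straight up.

Call:
arm_command --deltas '[{"xyz": [0,0,0.004],"turn": [0,0,0]},{"xyz": [0,0,0.004],"turn": [0,0,0]}]'

```text
clock: 8.38
eef_pos: [490.5, -378.9, 82.2]
eef_rot: [-3.141, -0.0, 0.987]
wrist_force: [-0.6, -0.1, -4.9]
finger_gap: 36.6
```

Call:
arm_command --deltas '[{"xyz": [0,0,0.01],"turn": [0,0,0]},{"xyz": [0,0,0.015],"turn": [0,0,0]},{"xyz": [0,0,0.02],"turn": [0,0,0]},{"xyz": [0,0,0.0],"turn": [0,0,0]},{"xyz": [0,0,0.0],"turn": [0,0,0]}]'

```text
clock: 9.0
eef_pos: [490.4, -378.9, 127.1]
eef_rot: [-3.141, -0.0, 0.987]
wrist_force: [-0.4, 0.6, -6.2]
finger_gap: 36.3
```

Run:
```python
from h import *
print(read_state()["wrist_force"])
snap("side","s6",(220,175,380,345),3.5)
```

```text
[-0.44028443  0.58609581 -6.20844253]
```

View pics/s6.png

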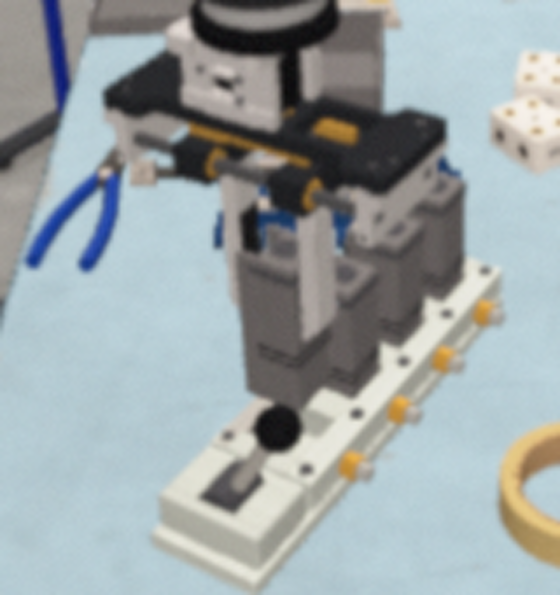

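Weight about 6.2 N, so it is heavy and goes in the deep crate. Raising, then carrying past the front.

Call:
arm_command --deltas '[{"xyz": [0,0,0.035],"turn": [0,0,0]},{"xyz": [0,0,0.045],"turn": [0,0,0]},{"xyz": [0,0,0.045],"turn": [0,0,0]},{"xyz": [-0.008,0.025,0.02],"turn": [0,0,0.04]},{"xyz": [-0.012,0.038,0],"turn": [0,0,0.06]},{"xyz": [-0.012,0.038,0],"turn": [0,0,0.06]},{"xyz": [-0.012,0.038,0],"turn": [0,0,0.06]},{"xyz": [-0.012,0.038,0],"turn": [0,0,0.06]},{"xyz": [-0.012,0.038,0],"turn": [0,0,0.06]},{"xyz": [-0.007,0.03,0],"turn": [0,0,0.06]}]'

```text
clock: 10.3
eef_pos: [414.8, -132.7, 272.0]
eef_rot: [-3.141, -0.0, 1.389]
wrist_force: [0.4, -0.3, -4.4]
finger_gap: 36.3
```

Call:
arm_command --deltas '[{"xyz": [0,0.04,0],"turn": [0,0,0.06]},{"xyz": [0,0.04,0],"turn": [0,0,0.06]},{"xyz": [0,0.04,0],"turn": [0,0,0.06]},{"xyz": [0,0.04,0],"turn": [0,0,0]},{"xyz": [0.01,0.03,0],"turn": [0,0,0]},{"xyz": [0.02,0.02,0],"turn": [0,0,0]},{"xyz": [0,0,0],"turn": [0,0,0]}]'

```text
clock: 11.18
eef_pos: [445.9, 77.0, 271.6]
eef_rot: [-3.14, 0.0, 1.569]
wrist_force: [-1.3, 0.2, -5.2]
finger_gap: 36.8
```

Run:
```python
from h import *
snap("top","t7",(150,160,350,300),4);snap("wrist","w7")
```

```text
(no output)
```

View pics/t7.png

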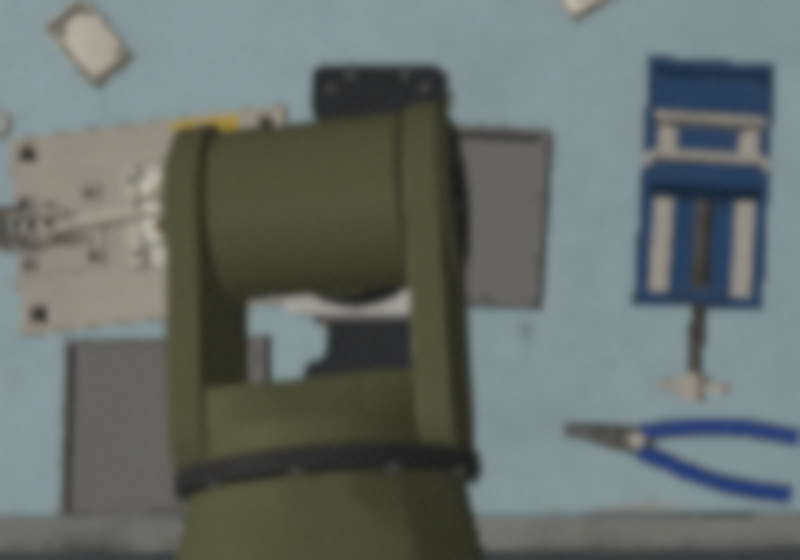

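View pics/w7.png

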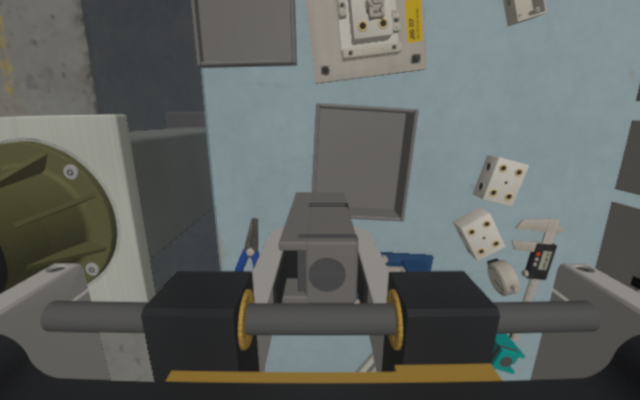

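Crate in wrist view: corners (320,104), (417,111), (403,220). In the top view it has not moved.

Run:
```python
from h import *
st=read_state();c=camera("wrist")
P=[onz(c,p,48,st) for p in [(320,104),(417,111),(403,220)]]
print(np.round(P,1).tolist(),((P[0]+P[2])/2).round(1),np.linalg.norm(P[0]-P[1]),np.linalg.norm(P[2]-P[1]))
print(st["eef_pos"])
P=[onz(c,p,20,st) for p in [(199,64),(296,66)]]
print(np.round(P,1).tolist(),np.linalg.norm(P[0]-P[1]))
```

```text
[[445.8, 168.1, 48.0], [568.1, 159.4, 48.0], [559.7, 14.3, 48.0]] [502.8  91.2  48. ] 122.57974704973984 145.25179038814863
[445.19823634  75.86832464 271.86771304]
[[287.9, 221.0, 20.0], [414.7, 217.1, 20.0]] 126.95408605469432
```

Call:
arm_command --deltas '[{"xyz": [0.028,0.027,0],"turn": [0,0,-0.03]},{"xyz": [0.027,0.027,0],"turn": [0,0,-0.03]},{"xyz": [0,0,-0.04],"turn": [0,0,0]},{"xyz": [0,0,-0.05],"turn": [0,0,0]},{"xyz": [0,0,-0.05],"turn": [0,0,0]},{"xyz": [0,0,-0.04],"turn": [0,0,0]},{"xyz": [0,0,-0.015],"turn": [0,0,0]},{"xyz": [0,0,0],"turn": [0,0,0]}]'

```text
clock: 12.32
eef_pos: [500.6, 129.7, 77.7]
eef_rot: [-3.141, 0.0, 1.506]
wrist_force: [0.2, 0.4, -3.9]
finger_gap: 36.6
```

Run:
```python
from h import *
snap("wrist","w8");snap("side","s8",(240,110,380,240),4.5)
```

```text
(no output)
```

View pics/w8.png

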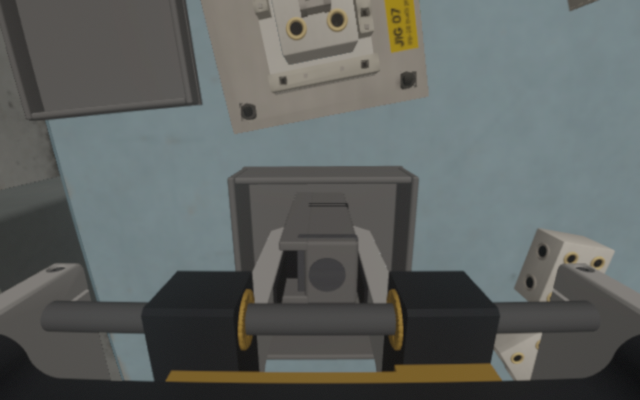

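View pics/s8.png

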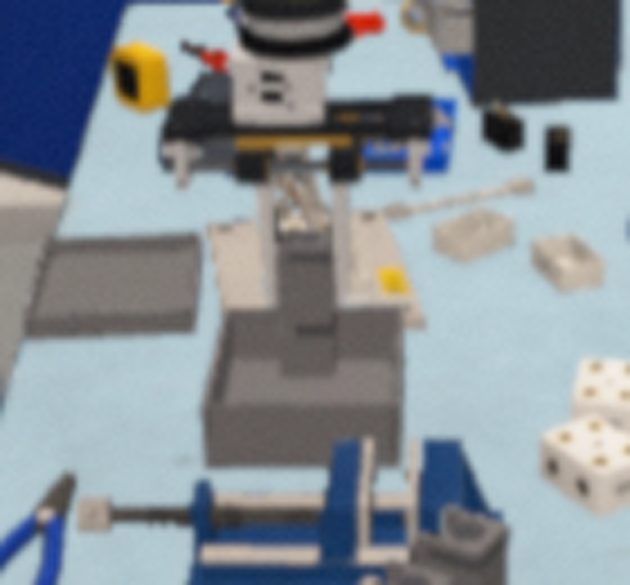

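The cartridge is inside the crate, hovering near the floor beside the far wall. Lowering gently.

Call:
arm_command --deltas '[{"xyz": [0,0,-0.005],"turn": [0,0,0]},{"xyz": [0,0,0],"turn": [0,0,0]}]'

```text
clock: 12.68
eef_pos: [500.6, 130.0, 72.7]
eef_rot: [3.141, -0.0, 1.507]
wrist_force: [-0.4, -0.3, -5.3]
finger_gap: 36.6
```

Call:
arm_command --deltas '[{"xyz": [0,0,-0.004],"turn": [0,0,0]},{"xyz": [0,0,0],"turn": [0,0,0]}]'

```text
clock: 12.92
eef_pos: [500.4, 130.0, 68.2]
eef_rot: [-3.141, 0.0, 1.507]
wrist_force: [0.1, 0.8, -4.7]
finger_gap: 36.2
```

Call:
arm_command --deltas '[{"xyz": [0,0,-0.002],"turn": [0,0,0]},{"xyz": [0,0,0],"turn": [0,0,0]}]'

```text
clock: 13.18
eef_pos: [500.7, 130.0, 67.4]
eef_rot: [3.141, -0.0, 1.507]
wrist_force: [-4.8, -0.2, 9.1]
finger_gap: 36.6
```

Contact on the floor (force +9). Opening partway.

Call:
arm_command --deltas '[{"xyz": [0,0,0],"turn": [0,0,0]},{"xyz": [0,0,0],"turn": [0,0,0]},{"xyz": [0,0,0],"turn": [0,0,0]},{"xyz": [0,0,0.03],"turn": [0,0,0]},{"xyz": [0,0,0.05],"turn": [0,0,0]},{"xyz": [0,0,0.05],"turn": [0,0,0]},{"xyz": [0,-0.03,0.05],"turn": [0,0,0]},{"xyz": [-0.025,-0.04,0.02],"turn": [0,0,0]},{"xyz": [-0.03,-0.04,0],"turn": [0,0,0]},{"xyz": [0,0,0],"turn": [0,0,0]}]' --gripper 0.35

```text
clock: 14.42
eef_pos: [444.8, 18.3, 267.1]
eef_rot: [3.14, 0.0, 1.504]
wrist_force: [0.4, -0.1, 0.4]
finger_gap: 60.9
```

Run:
```python
from h import *
snap("wrist","w9");snap("side","s9",(240,110,380,240),4.5)
```

```text
(no output)
```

View pics/w9.png

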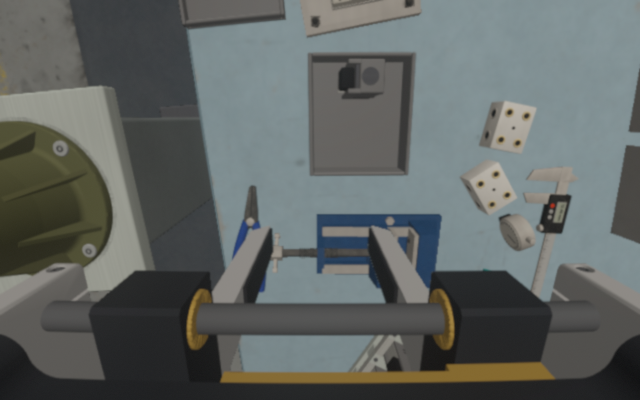

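View pics/s9.png

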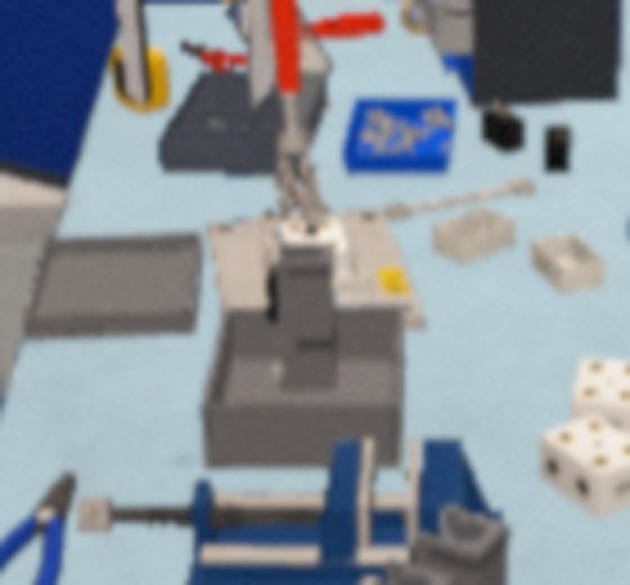

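Heavy one stands upright in the crate, wrist (363,75). Going for the next, at socket y=0.

Call:
arm_command --deltas '[{"xyz": [-0.0075,-0.038,0],"turn": [0,0,-0.065]},{"xyz": [-0.0075,-0.038,0],"turn": [0,0,-0.065]},{"xyz": [-0.0075,-0.038,0],"turn": [0,0,-0.065]},{"xyz": [-0.0075,-0.038,0],"turn": [0,0,-0.065]},{"xyz": [0.0213,-0.0397,0],"turn": [0,0,-0.065]},{"xyz": [0.0213,-0.0397,0],"turn": [0,0,-0.065]},{"xyz": [0.0213,-0.0397,0],"turn": [0,0,-0.065]},{"xyz": [0.0213,-0.0397,-0.03],"turn": [0,0,-0.065]},{"xyz": [0.0213,-0.0397,-0.03],"turn": [0,0,0]},{"xyz": [0,0,0],"turn": [0,0,0]}]' --gripper 0.0

```text
clock: 15.78
eef_pos: [522.6, -331.1, 201.5]
eef_rot: [-3.135, -0.0, 0.986]
wrist_force: [0.2, 1.2, -0.1]
finger_gap: 94.0
```

Run:
```python
from h import *
st=read_state();c=camera("wrist");print(st["eef_pos"],st["wrist_force"])
pts=[]
O=np.array([521.8,-331.5,0]);X=np.array([.834,-.551,0]);Y=np.array([.551,.834,0])
for y in (-84,-28,28,84,140):
    for x in (-27.7,27.7): pts.append(O+x*X+y*Y+[0,0,34.5])
snap("wrist","w10",(220,0,420,240),3.3,proj(c,pts,st))
```

```text
[ 522.56826897 -331.14727647  201.46067249] [ 0.16924048  1.19519984 -0.07986987]
```

View pics/w10.png

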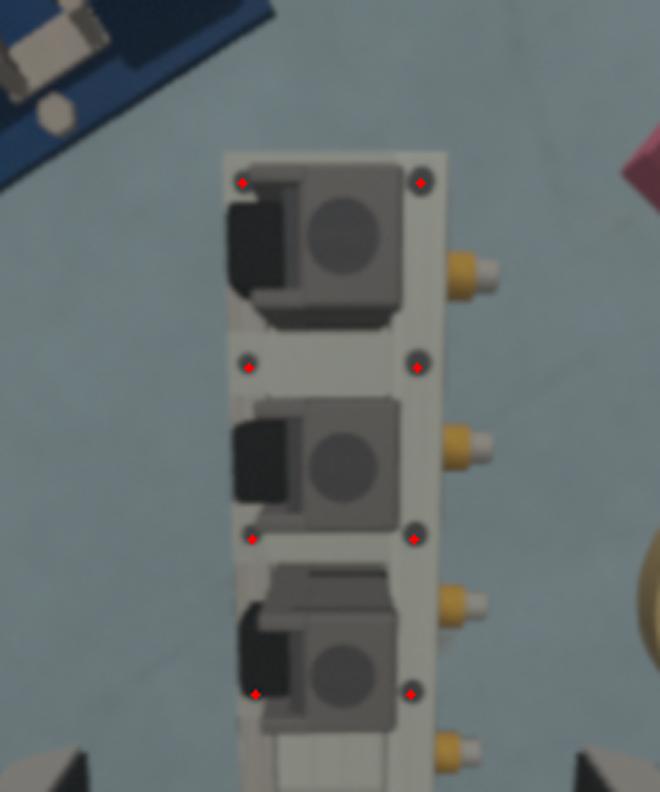

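Predicted screw points (red) fall on the screws within about a pixel. Descending to grasp.

Call:
arm_command --deltas '[{"xyz": [-0.0007,-0.0004,-0.04],"turn": [0,0,0]},{"xyz": [0,0,-0.045],"turn": [0,0,0]},{"xyz": [0,0,-0.033],"turn": [0,0,0]},{"xyz": [0,0,-0.01],"turn": [0,0,0]},{"xyz": [0,0,0.0],"turn": [0,0,0]}]'

```text
clock: 16.5
eef_pos: [522.0, -330.6, 79.7]
eef_rot: [3.14, 0.0, 0.988]
wrist_force: [-1.3, -0.5, 0.7]
finger_gap: 94.2
```

Call:
arm_command --deltas '[{"xyz": [0,0,0.0],"turn": [0,0,0]},{"xyz": [0,0,0.0],"turn": [0,0,0]},{"xyz": [0,0,0.0],"turn": [0,0,0]},{"xyz": [0,0,0.0],"turn": [0,0,0]},{"xyz": [0,0,0.0],"turn": [0,0,0]},{"xyz": [0,0,0.0],"turn": [0,0,0]}]' --gripper 1.0 --force 40

```text
clock: 17.25
eef_pos: [521.2, -330.9, 78.4]
eef_rot: [-3.141, -0.0, 0.987]
wrist_force: [-0.8, 1.0, 2.3]
finger_gap: 37.5
```

Call:
arm_command --deltas '[{"xyz": [0,0,0.004],"turn": [0,0,0]},{"xyz": [0,0,0.004],"turn": [0,0,0]}]'

```text
clock: 17.5
eef_pos: [521.4, -330.9, 86.6]
eef_rot: [-3.142, -0.0, 0.987]
wrist_force: [-0.9, 0.1, -1.1]
finger_gap: 36.2
```

Call:
arm_command --deltas '[{"xyz": [0,0,0.01],"turn": [0,0,0]},{"xyz": [0,0,0.015],"turn": [0,0,0]},{"xyz": [0,0,0.02],"turn": [0,0,0]},{"xyz": [0,0,0.0],"turn": [0,0,0]},{"xyz": [0,0,0.0],"turn": [0,0,0]}]'

```text
clock: 18.12
eef_pos: [521.2, -330.8, 131.1]
eef_rot: [-3.141, -0.0, 0.987]
wrist_force: [0.9, 0.3, -1.4]
finger_gap: 36.0
```

Run:
```python
from h import *
for i in range(3):
  print(read_state()["wrist_force"].round(1)); camera("side")
snap("side","s11",(220,175,380,345),3.5)
snap("top","t11",(150,160,350,300),4)
```

```text
[ 0.9  0.3 -1.4]
[ 0.6  1.1 -0.2]
[ 1.   0.3 -0.9]
```

View pics/s11.png

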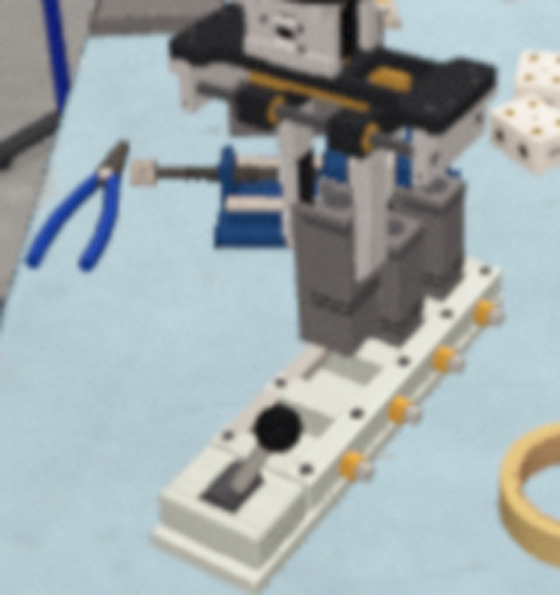

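View pics/t11.png

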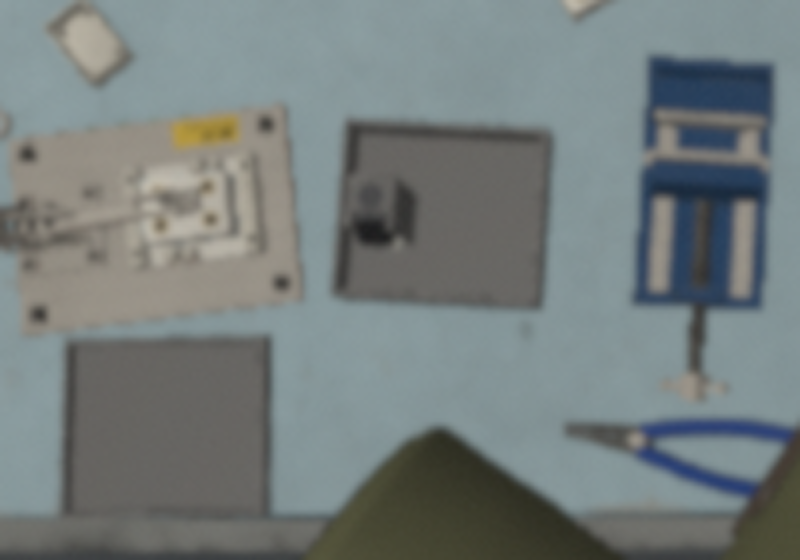

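About 1.2 N, so light and bound for the tray.

Call:
arm_command --deltas '[{"xyz": [0,0,0.045],"turn": [0,0,0]},{"xyz": [0,0,0.05],"turn": [0,0,0]},{"xyz": [0,0,0.045],"turn": [0,0,0]},{"xyz": [-0.022,0.0396,0],"turn": [0,0,0.065]},{"xyz": [-0.022,0.0396,0],"turn": [0,0,0.065]},{"xyz": [-0.022,0.0396,0],"turn": [0,0,0.065]},{"xyz": [-0.022,0.0396,0],"turn": [0,0,0.065]},{"xyz": [-0.022,0.0396,0],"turn": [0,0,0.065]},{"xyz": [-0.003,0.038,0],"turn": [0,0,0.065]},{"xyz": [-0.003,0.038,0],"turn": [0,0,0.065]},{"xyz": [-0.003,0.038,0],"turn": [0,0,0.065]},{"xyz": [-0.003,0.038,0],"turn": [0,0,0.065]}]'

```text
clock: 19.88
eef_pos: [399.0, 20.3, 271.5]
eef_rot: [3.141, 0.0, 1.574]
wrist_force: [0.5, 0.3, -1.1]
finger_gap: 36.5
```

Call:
arm_command --deltas '[{"xyz": [-0.007,0.038,0],"turn": [0,0,0]},{"xyz": [-0.007,0.038,0],"turn": [0,0,0]},{"xyz": [-0.007,0.038,0],"turn": [0,0,0]},{"xyz": [-0.007,0.038,0],"turn": [0,0,0]},{"xyz": [-0.007,0.038,0],"turn": [0,0,0]},{"xyz": [-0.007,0.038,-0.02],"turn": [0,0,0]},{"xyz": [0,0,0],"turn": [0,0,0]}]'

```text
clock: 20.75
eef_pos: [356.3, 248.4, 250.1]
eef_rot: [-3.139, 0.001, 1.575]
wrist_force: [-0.0, -0.3, -1.1]
finger_gap: 36.3
```

Run:
```python
from h import *
print(read_state()["eef_pos"])
snap("wrist","w12")
```

```text
[356.2993947  248.36375896 250.05243386]
```

View pics/w12.png

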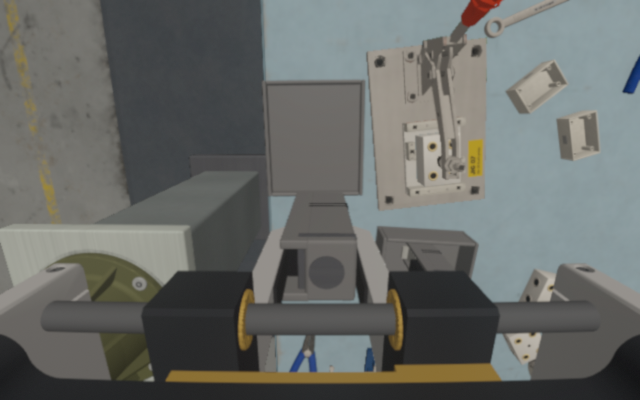

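Tray corners in wrist view: (265,82), (363,82), (362,195), (267,196). I'll measure it and locate the jig's red handle for clearance.

Run:
```python
from h import *
st=read_state();c=camera("wrist")
P=[onz(c,p,20,st) for p in [(265,82),(363,82),(362,195),(267,196)]]
print(np.round(P,1).tolist(),np.mean(P,0).round(1),[round(float(np.linalg.norm(P[i]-P[i-1])),1) for i in range(4)])
print("jig edge",[onz(c,p,10,st).round(0) for p in [(368,52),(378,210)]])
for n in("side","top"):
    im=camera(n)["color"].astype(int)
    m=((im[:,:,0]>150)&(im[:,:,1]<80)&(im[:,:,2]<80)).astype(np.uint8)
    k,l,s,ce=cv2.connectedComponentsWithStats(m)
    print(n,[(s[i].tolist()) for i in range(1,k) if s[i,4]>8])
snap("side","s12",(230,90,340,190),6)
snap("top","t12",(100,160,250,300),5)
```

```text
[[287.9, 366.3, 20.0], [410.7, 366.5, 20.0], [414.7, 220.3, 20.0], [284.2, 218.7, 20.0]] [349.4 293.   20. ] [147.7, 122.8, 146.2, 130.6]
jig edge [array([417., 403.,  10.]), array([440., 196.,  10.])]
side [[300, 108, 7, 22, 111], [309, 114, 16, 4, 48], [285, 122, 5, 3, 12]]
top [[114, 210, 5, 5, 20]]
```

View pics/s12.png

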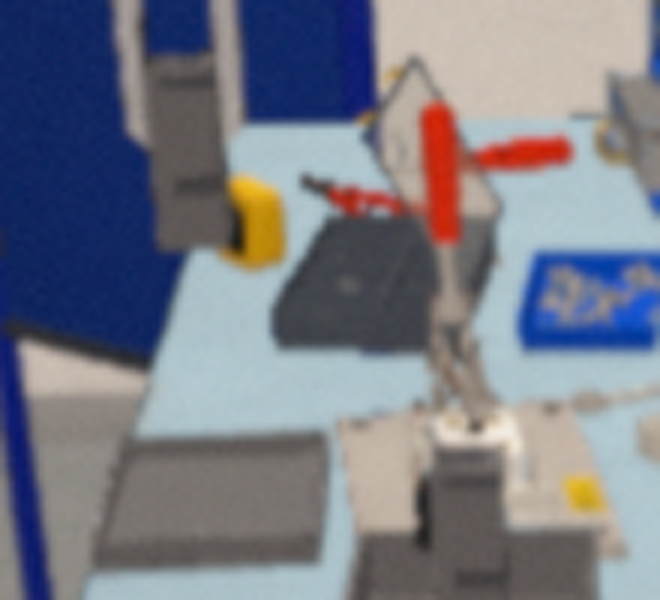

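View pics/t12.png

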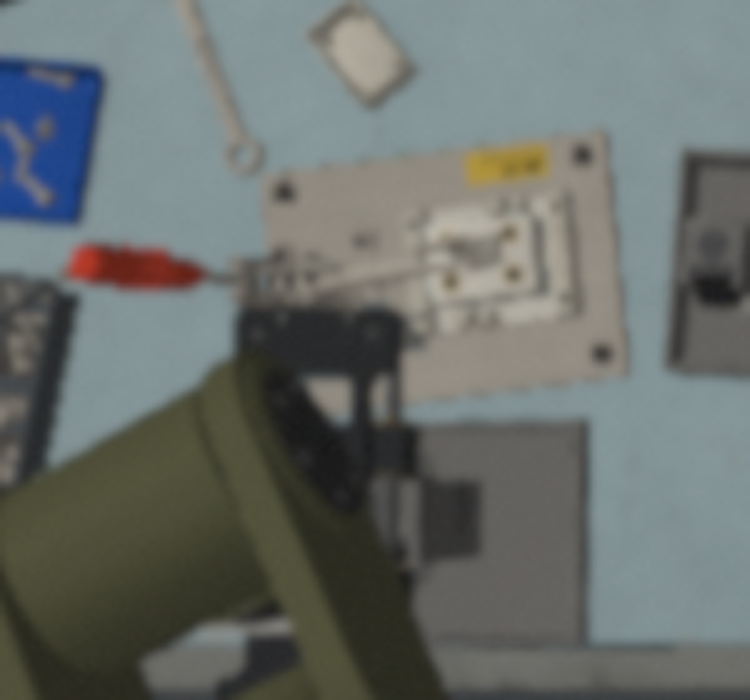

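The handle and linkage stay at x > 470, while the gripper body reaches about 437. That clears. Placing at the left of the tray.

Call:
arm_command --deltas '[{"xyz": [-0.005,0.042,0],"turn": [0,0,0]},{"xyz": [-0.004,0.042,0],"turn": [0,0,0]},{"xyz": [0,0,-0.04],"turn": [0,0,0]},{"xyz": [0,0,-0.05],"turn": [0,0,0]},{"xyz": [0,0,-0.045],"turn": [0,0,0]},{"xyz": [0,0,-0.025],"turn": [0,0,0]},{"xyz": [0,0,-0.01],"turn": [0,0,0]},{"xyz": [0,0,0],"turn": [0,0,0]}]'

```text
clock: 22.05
eef_pos: [348.7, 331.0, 81.8]
eef_rot: [3.141, -0.0, 1.571]
wrist_force: [0.5, -1.1, -1.0]
finger_gap: 35.9
```

Call:
arm_command --deltas '[{"xyz": [0,0,-0.004],"turn": [0,0,0]},{"xyz": [0,0,0],"turn": [0,0,0]}]'

```text
clock: 22.3
eef_pos: [348.6, 331.2, 77.9]
eef_rot: [3.141, -0.001, 1.572]
wrist_force: [-0.9, 0.2, -1.3]
finger_gap: 36.4
```

Call:
arm_command --deltas '[{"xyz": [0,0,-0.004],"turn": [0,0,0]},{"xyz": [0,0,0],"turn": [0,0,0]}]'

```text
clock: 22.55
eef_pos: [348.3, 331.0, 73.3]
eef_rot: [-3.141, 0.0, 1.572]
wrist_force: [0.7, -0.7, -1.1]
finger_gap: 36.5
```

Call:
arm_command --deltas '[{"xyz": [0,0,-0.002],"turn": [0,0,0]},{"xyz": [0,0,0],"turn": [0,0,0]}]'

```text
clock: 22.8
eef_pos: [348.5, 331.2, 71.6]
eef_rot: [3.141, -0.0, 1.572]
wrist_force: [-0.5, -0.6, 2.4]
finger_gap: 36.2
```

Touching (+2.4 N). Releasing and rising.

Call:
arm_command --deltas '[{"xyz": [0,0,0],"turn": [0,0,0]},{"xyz": [0,0,0],"turn": [0,0,0]},{"xyz": [0,0,0],"turn": [0,0,0]},{"xyz": [0,0,0.03],"turn": [0,0,0]},{"xyz": [0,0,0.05],"turn": [0,0,0]},{"xyz": [0,0,0.05],"turn": [0,0,0]},{"xyz": [0,-0.03,0.05],"turn": [0,0,0]},{"xyz": [0.008,-0.045,0.02],"turn": [0,0,0]},{"xyz": [0.008,-0.045,0],"turn": [0,0,0]},{"xyz": [0,0,0],"turn": [0,0,0]}]' --gripper 0.35

```text
clock: 24.05
eef_pos: [364.8, 209.3, 271.9]
eef_rot: [3.14, -0.0, 1.569]
wrist_force: [0.1, 0.5, 0.9]
finger_gap: 61.1
```

Run:
```python
from h import *
snap("wrist","w13")
```

```text
(no output)
```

View pics/w13.png

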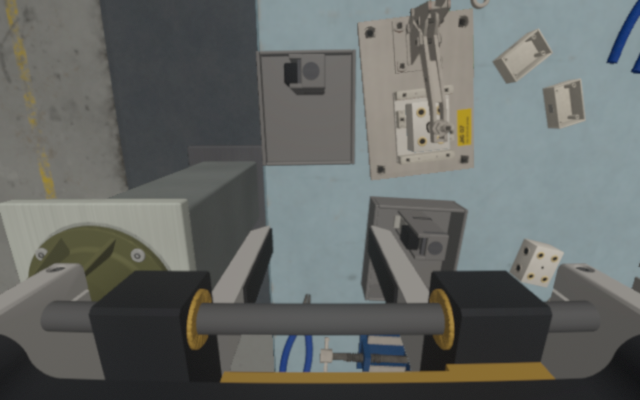

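Light one stands in the tray, wrist (305,73). Next: socket y=56.

Call:
arm_command --deltas '[{"xyz": [0.01,-0.047,0],"turn": [0,0,-0.053]},{"xyz": [0.01,-0.047,0],"turn": [0,0,-0.053]},{"xyz": [0.01,-0.047,0],"turn": [0,0,-0.053]},{"xyz": [0.01,-0.048,0],"turn": [0,0,-0.053]},{"xyz": [0.002,-0.051,0],"turn": [0,0,-0.053]},{"xyz": [0.002,-0.051,0],"turn": [0,0,-0.053]},{"xyz": [0.002,-0.051,0],"turn": [0,0,-0.053]},{"xyz": [0.0354,-0.038,-0.0],"turn": [0,0,-0.053]},{"xyz": [0.0354,-0.038,-0.0],"turn": [0,0,-0.053]},{"xyz": [0.0354,-0.038,-0.03],"turn": [0,0,-0.053]},{"xyz": [0.0354,-0.038,-0.04],"turn": [0,0,-0.053]},{"xyz": [0,0,0],"turn": [0,0,0]}]' --gripper 0.0

```text
clock: 25.6
eef_pos: [550.8, -281.0, 196.6]
eef_rot: [-3.132, 0.0, 0.988]
wrist_force: [-0.6, 0.6, 0.2]
finger_gap: 94.0
```

Run:
```python
from h import *
print(read_state()["eef_pos"],read_state()["eef_rot"])
```

```text
[ 550.75464943 -281.00695231  196.64761772] [-3.13185629e+00  4.71667702e-04  9.87972491e-01]
```

Call:
arm_command --deltas '[{"xyz": [0,0,-0.03],"turn": [0,0,0]},{"xyz": [0,0,0],"turn": [0,0,0]},{"xyz": [0,0,0],"turn": [0,0,0]}]'

```text
clock: 25.98
eef_pos: [550.9, -280.6, 175.3]
eef_rot: [3.139, -0.0, 0.99]
wrist_force: [-0.7, -0.1, -0.2]
finger_gap: 94.0
```

Call:
arm_command --deltas '[{"xyz": [0.0018,-0.0042,-0.01],"turn": [0,0,-0.003]},{"xyz": [0,0,-0.035],"turn": [0,0,0]},{"xyz": [0,0,-0.035],"turn": [0,0,0]},{"xyz": [0,0,-0.02],"turn": [0,0,0]},{"xyz": [0,0,0.0],"turn": [0,0,0]}]'

```text
clock: 26.6
eef_pos: [551.8, -285.2, 72.5]
eef_rot: [-3.14, 0.0, 0.986]
wrist_force: [-0.2, -0.1, -0.3]
finger_gap: 94.0
```

Call:
arm_command --deltas '[{"xyz": [0,0,0.0],"turn": [0,0,0]},{"xyz": [0,0,0.0],"turn": [0,0,0]},{"xyz": [0,0,0.0],"turn": [0,0,0]},{"xyz": [0,0,0.0],"turn": [0,0,0]},{"xyz": [0,0,0.0],"turn": [0,0,0]},{"xyz": [0,0,0.0],"turn": [0,0,0]}]' --gripper 1.0 --force 40

```text
clock: 27.35
eef_pos: [551.9, -285.2, 73.2]
eef_rot: [-3.141, 0.0, 0.986]
wrist_force: [-4.7, 2.9, 3.1]
finger_gap: 37.4
```

TCP to foot is about 61 mm for this one. Pulling up.

Call:
arm_command --deltas '[{"xyz": [0,0,0.004],"turn": [0,0,0]},{"xyz": [0,0,0.004],"turn": [0,0,0]}]'

```text
clock: 27.6
eef_pos: [552.0, -285.3, 81.1]
eef_rot: [-3.141, 0.0, 0.986]
wrist_force: [-0.2, -0.9, -5.0]
finger_gap: 36.5
```

Call:
arm_command --deltas '[{"xyz": [0,0,0.01],"turn": [0,0,0]},{"xyz": [0,0,0.015],"turn": [0,0,0]},{"xyz": [0,0,0.02],"turn": [0,0,0]},{"xyz": [0,0,0.0],"turn": [0,0,0]},{"xyz": [0,0,0.0],"turn": [0,0,0]}]'

```text
clock: 28.22
eef_pos: [551.9, -285.2, 125.9]
eef_rot: [-3.141, 0.0, 0.986]
wrist_force: [-0.1, 0.2, -5.3]
finger_gap: 36.5
```

Run:
```python
from h import *
for i in range(3):
  print(read_state()["wrist_force"].round(1)); camera("side")
snap("side","s14",(220,175,380,345),3.5)
snap("top","t14",(150,160,350,300),4)
```

```text
[-0.1  0.2 -5.3]
[ 0.2 -0.2 -4.9]
[-0.5  0.4 -5.3]
```

View pics/s14.png

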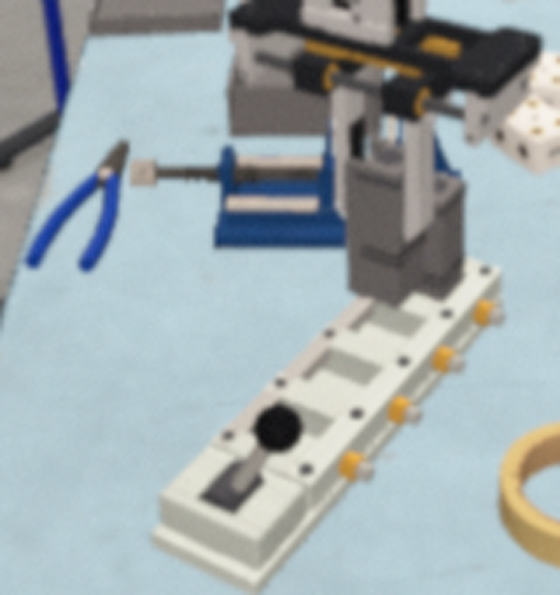

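View pics/t14.png

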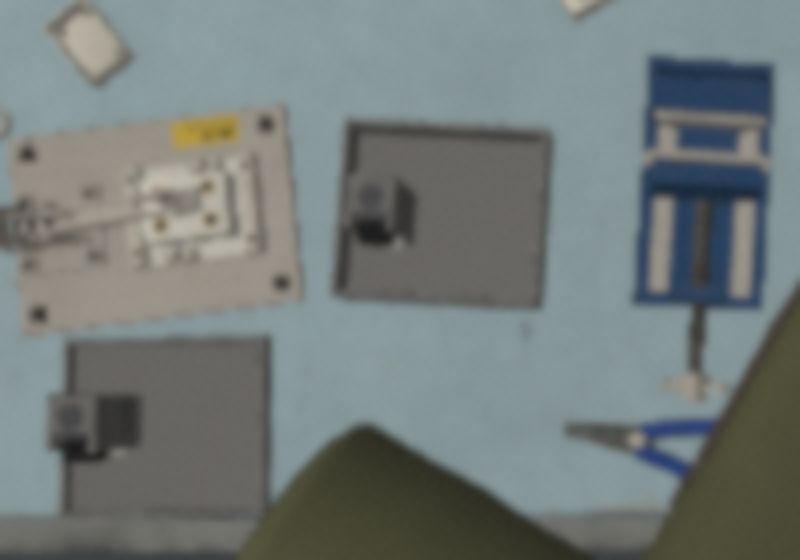

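5.2 N, heavy. Crate unmoved. Carrying it there.

Call:
arm_command --deltas '[{"xyz": [0,0,0.045],"turn": [0,0,0]},{"xyz": [0,0,0.05],"turn": [0,0,0]},{"xyz": [0,0,0.05],"turn": [0,0,0]},{"xyz": [-0.035,0.038,0],"turn": [0,0,0.065]},{"xyz": [-0.035,0.038,0],"turn": [0,0,0.065]},{"xyz": [-0.035,0.038,0],"turn": [0,0,0.065]},{"xyz": [-0.035,0.038,0],"turn": [0,0,0.065]},{"xyz": [0.001,0.041,0],"turn": [0,0,0.065]},{"xyz": [0.001,0.041,0],"turn": [0,0,0.065]},{"xyz": [0.001,0.041,0],"turn": [0,0,0.065]},{"xyz": [0.01,0.025,0],"turn": [0,0,0.065]},{"xyz": [0,0,0],"turn": [0,0,0]}]'

```text
clock: 29.98
eef_pos: [425.2, 15.9, 271.2]
eef_rot: [-3.142, -0.0, 1.509]
wrist_force: [-0.9, -0.6, -5.6]
finger_gap: 36.2
```

Run:
```python
from h import *
print(read_state()["eef_pos"],read_state()["eef_rot"])
snap("wrist","w15")
```

```text
[425.22868156  15.88189176 271.21745897] [-3.14155584e+00 -1.43863429e-04  1.50863176e+00]
```

View pics/w15.png

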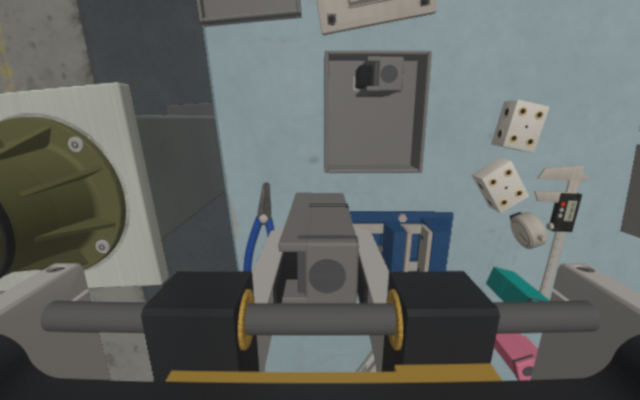

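Run:
```python
from h import *
st=read_state();c=camera("wrist")
P=[onz(c,p,48,st) for p in [(325,51),(431,52),(423,172),(324,171)]]
print(np.round(P,1).tolist(),np.mean(P,0).round(1))
```

```text
[[441.4, 167.8, 48.0], [569.0, 159.1, 48.0], [561.9, 12.5, 48.0], [431.1, 22.2, 48.0]] [500.9  90.4  48. ]
```

Crate centre (500,90). Target (497.5,49): delta (+72,+33), then down to TCP ≈ 72 (contact expected at ≈ 66).

Call:
arm_command --deltas '[{"xyz": [0.036,0.017,0],"turn": [0,0,0]},{"xyz": [0.036,0.016,0],"turn": [0,0,0]},{"xyz": [0,0,-0.04],"turn": [0,0,0]},{"xyz": [0,0,-0.05],"turn": [0,0,0]},{"xyz": [0,0,-0.05],"turn": [0,0,0]},{"xyz": [0,0,-0.04],"turn": [0,0,0]},{"xyz": [0,0,-0.017],"turn": [0,0,0]},{"xyz": [0,0,0],"turn": [0,0,0]}]'

```text
clock: 31.08
eef_pos: [497.1, 47.1, 74.3]
eef_rot: [-3.141, 0.0, 1.505]
wrist_force: [0.5, -0.1, -4.7]
finger_gap: 36.5
```

Call:
arm_command --deltas '[{"xyz": [0,0,-0.003],"turn": [0,0,0]},{"xyz": [0,0,0],"turn": [0,0,0]}]'

```text
clock: 31.32
eef_pos: [497.6, 47.6, 72.3]
eef_rot: [3.14, -0.0, 1.506]
wrist_force: [-0.5, 0.4, -6.4]
finger_gap: 36.2
```

Call:
arm_command --deltas '[{"xyz": [0,0,-0.004],"turn": [0,0,0]},{"xyz": [0,0,0],"turn": [0,0,0]}]'

```text
clock: 31.58
eef_pos: [497.0, 47.7, 67.2]
eef_rot: [-3.141, 0.0, 1.506]
wrist_force: [-0.3, 0.5, -4.4]
finger_gap: 36.4
```

Call:
arm_command --deltas '[{"xyz": [0,0,-0.002],"turn": [0,0,0]},{"xyz": [0,0,0],"turn": [0,0,0]}]'

```text
clock: 31.82
eef_pos: [497.3, 47.7, 66.3]
eef_rot: [3.141, -0.0, 1.506]
wrist_force: [-4.9, -0.3, 7.9]
finger_gap: 36.7
```

Contact. Release and rise.

Call:
arm_command --deltas '[{"xyz": [0,0,0],"turn": [0,0,0]},{"xyz": [0,0,0],"turn": [0,0,0]},{"xyz": [0,0,0],"turn": [0,0,0]},{"xyz": [0,0,0.03],"turn": [0,0,0]},{"xyz": [0,0,0.05],"turn": [0,0,0]},{"xyz": [0,0,0.05],"turn": [0,0,0]},{"xyz": [-0.01,-0.02,0.05],"turn": [0,0,0]},{"xyz": [-0.035,-0.03,0.02],"turn": [0,0,0]},{"xyz": [-0.035,-0.03,0],"turn": [0,0,0]},{"xyz": [0,0,0],"turn": [0,0,0]}]' --gripper 0.35

```text
clock: 33.08
eef_pos: [416.1, -33.6, 266.0]
eef_rot: [3.14, 0.0, 1.504]
wrist_force: [0.0, 0.2, -0.5]
finger_gap: 61.1
```

Run:
```python
from h import *
snap("wrist","w16")
```

```text
(no output)
```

View pics/w16.png

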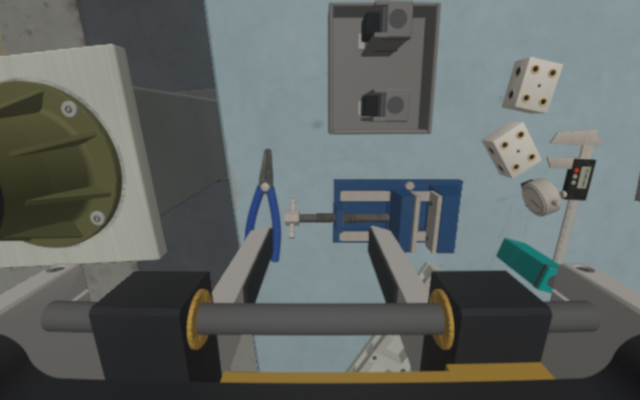

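Two heavy ones stand in the crate (wrist (395,28) and (390,105)). Last one: socket y=112.

Call:
arm_command --deltas '[{"xyz": [-0.001,-0.05,0],"turn": [0,0,-0.074]},{"xyz": [-0.001,-0.05,0],"turn": [0,0,-0.074]},{"xyz": [0.034,-0.021,0],"turn": [0,0,-0.074]},{"xyz": [0.034,-0.021,0],"turn": [0,0,-0.074]},{"xyz": [0.034,-0.021,0],"turn": [0,0,-0.074]},{"xyz": [0.034,-0.021,-0.03],"turn": [0,0,-0.074]},{"xyz": [0.034,-0.021,-0.04],"turn": [0,0,-0.074]},{"xyz": [0,0,-0.02],"turn": [0,0,0]},{"xyz": [0,0,0],"turn": [0,0,0]},{"xyz": [0,0,0],"turn": [0,0,0]}]' --gripper 0.0

```text
clock: 34.38
eef_pos: [585.8, -237.0, 176.5]
eef_rot: [3.14, -0.0, 0.988]
wrist_force: [0.7, -0.1, 0.6]
finger_gap: 94.1
```

Call:
arm_command --deltas '[{"xyz": [-0.0027,-0.0012,-0.01],"turn": [0,0,0]},{"xyz": [0,0,-0.035],"turn": [0,0,0]},{"xyz": [0,0,-0.035],"turn": [0,0,0]},{"xyz": [0,0,-0.02],"turn": [0,0,0]},{"xyz": [0,0,0.0],"turn": [0,0,0]}]'

```text
clock: 35.0
eef_pos: [582.0, -238.4, 74.6]
eef_rot: [-3.14, 0.0, 0.988]
wrist_force: [-0.3, -1.2, 0.0]
finger_gap: 93.9
```

Call:
arm_command --deltas '[{"xyz": [0,0,0.0],"turn": [0,0,0]},{"xyz": [0,0,0.0],"turn": [0,0,0]},{"xyz": [0,0,0.0],"turn": [0,0,0]},{"xyz": [0,0,0.0],"turn": [0,0,0]},{"xyz": [0,0,0.0],"turn": [0,0,0]},{"xyz": [0,0,0.0],"turn": [0,0,0]}]' --gripper 1.0 --force 40

```text
clock: 35.75
eef_pos: [582.3, -238.5, 75.3]
eef_rot: [-3.141, 0.0, 0.988]
wrist_force: [0.0, -0.6, 2.4]
finger_gap: 37.4
```

Call:
arm_command --deltas '[{"xyz": [0,0,0.004],"turn": [0,0,0]},{"xyz": [0,0,0.004],"turn": [0,0,0]}]'

```text
clock: 36.0
eef_pos: [582.4, -238.6, 83.5]
eef_rot: [-3.142, 0.0, 0.988]
wrist_force: [-0.1, 1.0, -1.0]
finger_gap: 36.2
```

Call:
arm_command --deltas '[{"xyz": [0,0,0.01],"turn": [0,0,0]},{"xyz": [0,0,0.015],"turn": [0,0,0]},{"xyz": [0,0,0.02],"turn": [0,0,0]},{"xyz": [0,0,0.0],"turn": [0,0,0]},{"xyz": [0,0,0.0],"turn": [0,0,0]}]'

```text
clock: 36.62
eef_pos: [582.2, -238.5, 127.9]
eef_rot: [-3.141, 0.0, 0.988]
wrist_force: [-0.3, -0.3, -2.1]
finger_gap: 36.1
```

Run:
```python
from h import *
for i in range(3):
  print(read_state()["wrist_force"].round(1)); camera("side")
snap("top","t17",(150,160,350,300),4)
```

```text
[-0.3 -0.3 -2.1]
[ 0.4  0.1 -2.2]
[-0.3  0.1 -2.1]
```

View pics/t17.png

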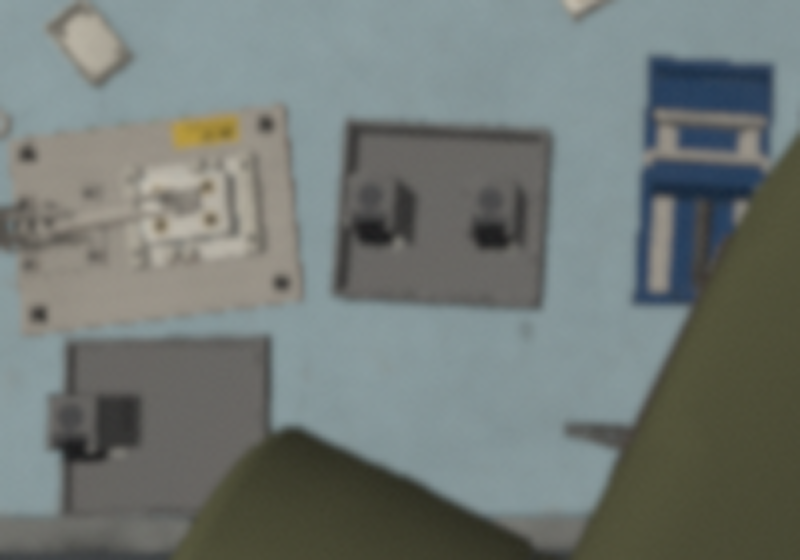

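About 2 N, light. To the tray.

Call:
arm_command --deltas '[{"xyz": [0,0,0.045],"turn": [0,0,0]},{"xyz": [0,0,0.05],"turn": [0,0,0]},{"xyz": [0,0,0.05],"turn": [0,0,0]},{"xyz": [-0.043,0.026,0],"turn": [0,0,0.073]},{"xyz": [-0.043,0.026,0],"turn": [0,0,0.073]},{"xyz": [-0.043,0.026,0],"turn": [0,0,0.073]},{"xyz": [-0.043,0.027,0],"turn": [0,0,0.073]},{"xyz": [-0.003,0.038,0],"turn": [0,0,0.073]},{"xyz": [-0.003,0.038,0],"turn": [0,0,0.073]},{"xyz": [-0.003,0.038,0],"turn": [0,0,0.073]},{"xyz": [-0.003,0.038,0],"turn": [0,0,0.073]}]'

```text
clock: 38.2
eef_pos: [398.1, 19.6, 273.2]
eef_rot: [3.142, -0.0, 1.574]
wrist_force: [0.5, -0.4, -1.6]
finger_gap: 36.2
```

Call:
arm_command --deltas '[{"xyz": [-0.008,0.039,0],"turn": [0,0,0]},{"xyz": [-0.008,0.039,0],"turn": [0,0,0]},{"xyz": [-0.008,0.039,0],"turn": [0,0,0]},{"xyz": [-0.008,0.039,0],"turn": [0,0,0]},{"xyz": [-0.008,0.03,0],"turn": [0,0,0]},{"xyz": [0,0,0],"turn": [0,0,0]},{"xyz": [0,0,0],"turn": [0,0,0]}]'

```text
clock: 39.08
eef_pos: [358.5, 204.1, 273.2]
eef_rot: [-3.141, 0.0, 1.572]
wrist_force: [0.6, -0.6, -0.9]
finger_gap: 36.5
```

Run:
```python
from h import *
print(read_state()["eef_pos"],read_state()["wrist_force"])
snap("wrist","w18")
```

```text
[358.45086541 204.0517924  273.15967444] [ 0.63454356 -0.57161519 -0.92161309]
```

View pics/w18.png

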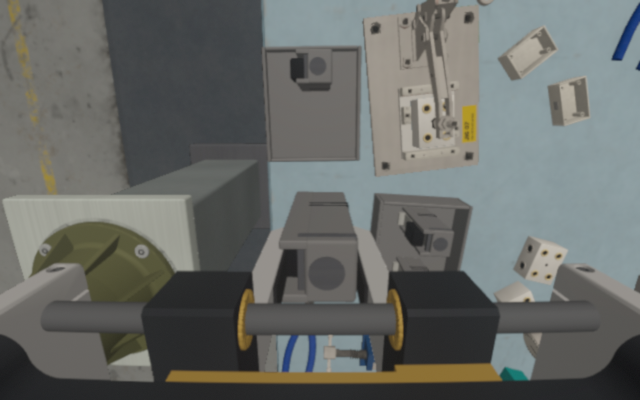

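Tray unmoved with its first cartridge upright. Placing at (349,265).

Call:
arm_command --deltas '[{"xyz": [-0.005,0.03,0],"turn": [0,0,0]},{"xyz": [-0.0045,0.031,0],"turn": [0,0,0]},{"xyz": [0,0,-0.04],"turn": [0,0,0]},{"xyz": [0,0,-0.05],"turn": [0,0,0]},{"xyz": [0,0,-0.05],"turn": [0,0,0]},{"xyz": [0,0,-0.042],"turn": [0,0,0]},{"xyz": [0,0,-0.017],"turn": [0,0,0]},{"xyz": [0,0,0],"turn": [0,0,0]}]'

```text
clock: 40.12
eef_pos: [348.8, 264.5, 73.5]
eef_rot: [-3.14, 0.001, 1.571]
wrist_force: [0.1, 0.5, -0.6]
finger_gap: 36.2
```

Call:
arm_command --deltas '[{"xyz": [0,0,-0.003],"turn": [0,0,0]},{"xyz": [0,0,0],"turn": [0,0,0]}]'

```text
clock: 40.38
eef_pos: [349.3, 265.5, 72.0]
eef_rot: [3.141, -0.001, 1.572]
wrist_force: [0.2, 0.0, -0.9]
finger_gap: 36.4
```

Call:
arm_command --deltas '[{"xyz": [0,0,-0.003],"turn": [0,0,0]},{"xyz": [0,0,0],"turn": [0,0,0]}]'

```text
clock: 40.62
eef_pos: [349.2, 265.6, 68.6]
eef_rot: [3.141, -0.0, 1.572]
wrist_force: [-0.4, 1.0, 0.9]
finger_gap: 36.5
```

Call:
arm_command --deltas '[{"xyz": [0,0,-0.0015],"turn": [0,0,0]},{"xyz": [0,0,0],"turn": [0,0,0]}]'

```text
clock: 40.88
eef_pos: [349.5, 265.8, 68.3]
eef_rot: [3.14, -0.001, 1.572]
wrist_force: [-5.6, -4.2, 22.1]
finger_gap: 36.2
```

Firm contact. Releasing and withdrawing clear.

Call:
arm_command --deltas '[{"xyz": [0,0,0.001],"turn": [0,0,0]},{"xyz": [0,0,0],"turn": [0,0,0]}]'

```text
clock: 41.12
eef_pos: [349.3, 265.7, 68.4]
eef_rot: [3.141, -0.001, 1.572]
wrist_force: [-0.3, -1.8, 9.4]
finger_gap: 36.3
```

Call:
arm_command --deltas '[{"xyz": [0,0,0],"turn": [0,0,0]},{"xyz": [0,0,0],"turn": [0,0,0]},{"xyz": [0,0,0],"turn": [0,0,0]},{"xyz": [0,0,0.03],"turn": [0,0,0]},{"xyz": [0,0,0.05],"turn": [0,0,0]},{"xyz": [0,0,0.05],"turn": [0,0,0]},{"xyz": [0,-0.02,0.05],"turn": [0,0,0]},{"xyz": [0.01,-0.05,0.02],"turn": [0,0,0]},{"xyz": [0.01,-0.05,0],"turn": [0,0,0]},{"xyz": [0.01,-0.05,0],"turn": [0,0,0]},{"xyz": [0.01,-0.05,0],"turn": [0,0,0]},{"xyz": [0,0,0],"turn": [0,0,0]}]' --gripper 0.35

```text
clock: 42.62
eef_pos: [389.2, 43.0, 267.7]
eef_rot: [3.142, 0.0, 1.567]
wrist_force: [-0.1, -0.2, -0.2]
finger_gap: 61.3
```

Call:
arm_command --deltas '[{"xyz": [0.002,-0.05,0],"turn": [0,0,0]},{"xyz": [0.002,-0.05,0],"turn": [0,0,0]},{"xyz": [0,-0.05,0],"turn": [0,0,0]},{"xyz": [0,-0.05,0],"turn": [0,0,0]},{"xyz": [0,0,0],"turn": [0,0,0]}]'

```text
clock: 43.25
eef_pos: [392.9, -156.0, 267.4]
eef_rot: [-3.141, -0.0, 1.569]
wrist_force: [-0.6, 1.1, -0.5]
finger_gap: 61.0
```

Run:
```python
from h import *
print(read_state()["eef_pos"],read_state()["wrist_force"])
snap("top","t20",(150,160,350,300),4)
snap("side","s20",(220,110,390,345),2.5)
snap("wrist","w20")
```

```text
[ 392.8590068  -155.97780179  267.40841215] [-0.56047807  1.14598534 -0.45438037]
```

View pics/t20.png

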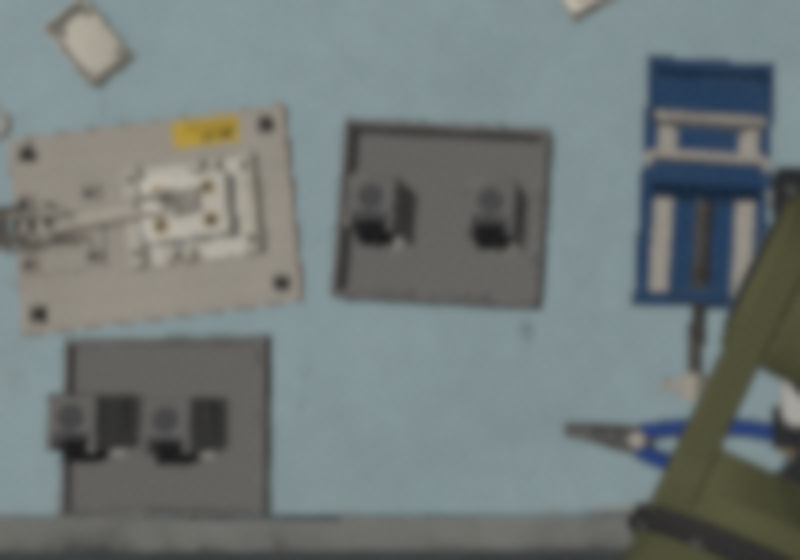

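View pics/s20.png

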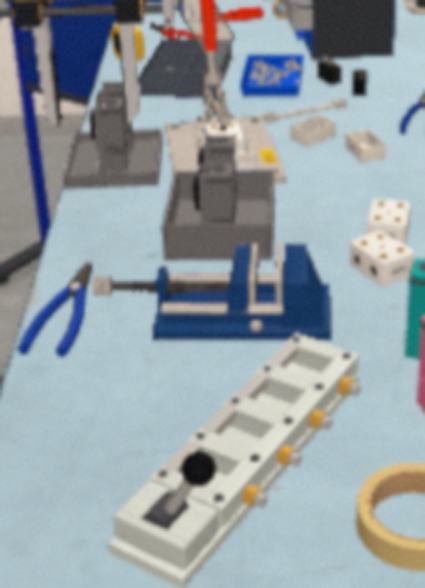

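All four stand upright: two in the crate (top crop (372,210), (492,215)) and two in the tray ((75,425), (170,430)). The sockets are empty, the lever is at the back, and the arm touches nothing.

Run:
```python
from cell import *
print(sign_off()); print(read_state()["clock"])
```

```text
the job is handed in; nothing more can be done
None
the job is handed in; nothing more can be done
```

I handed the job in after about 44 s. The work is done, but one wrist-force reading went over the 120 N limit, so the run may count as failed. No verdict was reported.

- **Lever:** I pushed it to its back stop before touching any cartridge. In the wrist picture the ball measured about 35 mm behind the hinge, roughly 0.97 of its travel. The last side picture showed it still at the back.
- **Cartridges:** I squeezed and pulled all four straight up off their sockets, with the finger gap closing to about 37 mm (button flush) each time. The ones at y = −56 and 56 weighed about 6.2 N and 5.2 N, so they went in the deep crate. The ones at y = 0 and 112 weighed about 1.2 N and 2 N, so they went in the shallow tray.
- **Last checks:** In the final top and side pictures the sockets are empty. Two cartridges stand upright on the floor of each box, and both boxes look flat and unmoved. The gripper is clear of everything and the wrist force is near zero. The pink and turquoise look-alikes were left alone.
- **The check that failed:** One push step too many at the lever's stop gave force components of about (−92, 66, 57) N. That is about 127 N in all for one reading. I backed off at once, and nothing looked shifted afterwards.

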